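# Pack a finds tray with tiles, separator boards and a climate logger

## Task

Get this finds tray ready for storage: on the black charging dock press the yellow key, then the blue, then the green, fully and one at a time, and only then pull the white climate logger straight up out of its sprung socket and leave it down in the tray's small bay. Stack every loose tile flat and square on the tile that already lies in the tray's big bay, with one blue separator board directly under each tile you add; any boards left over are not needed. Do not disturb the jug, the upturned dish or the cup.

Things in the scene. Friction and masses are not known exactly. Their poses are not given: they have to be found in the camera images.
- tray: Grey open finds tray, fixed, 134 (x) x 215 (y) x 32 mm high, walls 5 mm, floor top 6 mm above the table. A divider at y +27.5 to +32.5 mm splits it into a big bay (inside 124 mm in x, 130 mm in y) on its -y side and a small bay (inside 124 x 70 mm) on its +y side. Origin: centre of the underside. Stands left or right.
- stack_spot (a point): Centre of the big bay's floor (floor level); the stack stands over this point, its 100 mm lengths along the tray's x.
- logger_bay (a point): Centre of the small bay's floor (floor level).
- dock: Black charging dock, fixed, 140 (x) x 150 (y) x 30 mm high; three round keys in a row along its y near its -x edge (tops 48 mm above the table), one socket 75 mm behind the row. Origin: centre of the underside. Stands on the side where the tray does not.
- socket (a point): Centre of the socket's mouth, in the dock's top face. The socket is 24 x 32 mm and 24 mm deep, open upwards; a sprung detent slide in its +y wall holds the toe of the logger's shank.
- key_yellow_top (a point): Centre of the top face of the yellow key.
- key_blue_top (a point): Centre of the top face of the blue key.
- key_green_top (a point): Centre of the top face of the green key.
- key_yellow (a joint): Sprung yellow push key, round, 24 mm across, on the charging dock (the order of the three keys along the dock varies; they are 45 mm apart). Joint value: 0 up, 0.006 m fully pressed straight down. It starts to move at 1.5 N and is fully down at 5 N; 4 mm is a proper press. It springs back when let go.
- key_blue (a joint): Sprung blue push key, round, 24 mm across, on the charging dock (the order of the three keys along the dock varies; they are 45 mm apart). Joint value: 0 up, 0.006 m fully pressed straight down. It starts to move at 1.5 N and is fully down at 5 N; 4 mm is a proper press. It springs back when let go.
- key_green (a joint): Sprung green push key, round, 24 mm across, on the charging dock (the order of the three keys along the dock varies; they are 45 mm apart). Joint value: 0 up, 0.006 m fully pressed straight down. It starts to move at 1.5 N and is fully down at 5 N; 4 mm is a proper press. It springs back when let go.
- logger: Climate logger, 80 g: white body 30 (x) x 44 (y) x 36 mm high, orange spot on top, above a dark plug shank 22 x 30 x 22 mm that starts fully in the socket (body resting on the dock). Pull straight up: the detent resists with about 8 N over the first 6 mm; clear after 24 mm. Origin: centre of the shank's lower end; z up, x and y as the dock's. It can stand on its shank or lie.
- logger_mid (a point): Middle of the logger, 29 mm above its origin.
- tile_base: Terracotta tile with black inlay, 100 x 60 x 14 mm, loose, already lying in the middle of the tray's big bay. Origin: centre of its underside; x along its 100 mm length.
- tile_a: Terracotta with blue inlay. May be absent. Rectangular tile 100 x 60 x 14 mm, about 170 g, lying flat loose on the table. Origin: centre of its underside; x along its 100 mm length, y across its 60 mm width, z up.
- tile_b: White with green inlay. May be absent. Rectangular tile 100 x 60 x 14 mm, about 170 g, lying flat loose on the table. Origin: centre of its underside; x along its 100 mm length, y across its 60 mm width, z up.
- tile_c: Amber-brown with dark inlay. May be absent. Rectangular tile 100 x 60 x 14 mm, about 170 g, lying flat loose on the table. Origin: centre of its underside; x along its 100 mm length, y across its 60 mm width, z up.
- board_0: Stiff plain blue separator board 104 x 64 x 8 mm, about 30 g. The three boards start in one flat pile (board_0 lowest, board_2 on top). Origin: centre of its underside; x along its 104 mm length, z up.
- board_1: Stiff plain blue separator board 104 x 64 x 8 mm, about 30 g. The three boards start in one flat pile (board_0 lowest, board_2 on top). Origin: centre of its underside; x along its 104 mm length, z up.
- board_2: Stiff plain blue separator board 104 x 64 x 8 mm, about 30 g. The three boards start in one flat pile (board_0 lowest, board_2 on top). Origin: centre of its underside; x along its 104 mm length, z up.
- jug: Bystander: terracotta jug 104 mm across, 115 mm high, at the back. Origin: centre of its underside.
- dish: Bystander: dark upturned dish 140 mm across, 46 mm high, at the back. Origin: centre of its underside.
- cup: Bystander: small terracotta cup 72 mm across, 45 mm high, at the far side. Origin: centre of its underside.
- scalebar: Loose black-and-white photo scale bar 16 x 90 x 8 mm, lying among the tiles; not needed. Origin: centre of its underside; 90 mm along its y.

How it is judged (in metres and radians):
On the way, in this order (a step that is already met when the one before it is completed fails the run):
1. the yellow key is pressed down, the other two left up (value of joint key_yellow above 0.0035 m and value of joint each of key_blue, key_green below 0.002 m), for 0.1 s.
2. the blue key is pressed down, the other two left up (value of joint key_blue above 0.0035 m and value of joint each of key_yellow, key_green below 0.002 m), for 0.1 s.
3. the green key is pressed down, the other two left up (value of joint key_green above 0.0035 m and value of joint each of key_yellow, key_blue below 0.002 m), for 0.1 s.
4. the logger is pulled right out of the socket (distance between logger and socket above 0.04 m), for 0.1 s.
At the end, for the whole second after the job is handed in: Logger at rest, its middle inside the small bay and below 50 mm. First tile still lowest in the big bay; every tile at rest, within 20 mm of the bay's centre, level within 0.12 rad, square to the tray within 0.25 rad; a board right under each added tile (centres within 22 mm) (y of logger_mid in the frame of tray between 0.0325 and 0.1025 m and x of logger_mid in the frame of tray between -0.062 and 0.062 m and height (world z) of logger_mid below 0.05 m and linear speed of each of logger, tile_base, tile_a, tile_b, tile_c below 0.02 m/s and horizontal distance between each of tile_base, tile_a, tile_b, tile_c and stack_spot below 0.02 m and angle between each of tile_base, tile_a, tile_b, tile_c's own z axis and vertical below 0.12 rad and angle between the x axis of each of tile_base, tile_a, tile_b, tile_c and the x axis of tray, either way round below 0.25 rad and height (world z) of tile_base below 0.012 m and ((z of board_0 in the frame of tile_a between -0.0105 and -0.0055 m and horizontal distance between board_0 and tile_a below 0.022 m) or (z of board_1 in the frame of tile_a between -0.0105 and -0.0055 m and horizontal distance between board_1 and tile_a below 0.022 m) or (z of board_2 in the frame of tile_a between -0.0105 and -0.0055 m and horizontal distance between board_2 and tile_a below 0.022 m)) and ((z of board_0 in the frame of tile_b between -0.0105 and -0.0055 m and horizontal distance between board_0 and tile_b below 0.022 m) or (z of board_1 in the frame of tile_b between -0.0105 and -0.0055 m and horizontal distance between board_1 and tile_b below 0.022 m) or (z of board_2 in the frame of tile_b between -0.0105 and -0.0055 m and horizontal distance between board_2 and tile_b below 0.022 m)) and ((z of board_0 in the frame of tile_c between -0.0105 and -0.0055 m and horizontal distance between board_0 and tile_c below 0.022 m) or (z of board_1 in the frame of tile_c between -0.0105 and -0.0055 m and horizontal distance between board_1 and tile_c below 0.022 m) or (z of board_2 in the frame of tile_c between -0.0105 and -0.0055 m and horizontal distance between board_2 and tile_c below 0.022 m))); the robot touches nothing.
It fails at once if two keys are held down at once (value of joint each of key_yellow, key_blue above 0.003 m or value of joint each of key_yellow, key_green above 0.003 m or value of joint each of key_blue, key_green above 0.003 m).
It fails at once if the jug, dish or cup is disturbed (moved more than 20 mm) (distance of any of jug, dish, cup from where it was at the start of the episode above 0.02 m).
Of tile_a, tile_b, tile_c only 2 to 3 are there at a start; the rules pass over those that are not, and their reading is None.
At some moment in a run one of tile_a, tile_b, tile_c may be knocked a few centimetres aside while the robot is not near it.
Once in a run the grip may slacken for a moment while it holds something.
It also fails if it takes over 210 s, if anything falls off the work surface, if the arm or the gripper's body presses on something with over 40 N, if the wrist force passes 120 N, or if a joint passes its speed limit or range.

## Robot

A 6-joint arm with a two-finger parallel gripper is mounted at the origin on the work surface. World frame = base frame: x ahead of the robot, y to its left, z up, the work surface at z = 0. Lengths are in m, angles in degrees, forces in N, time in s.
With the tool pointing down it reaches from about 0.3 to 0.75 m from the base axis. Payload 8.5 kg.
Tool frame: the origin (TCP) lies midway between the tips of the shut fingers; the grasp point (between the pads) lies 19 mm behind it; z points along the fingers, y is the line along which they close (so a half turn about z gives the same grasp; the last joint's range is limited). The gripper opens to 85 mm and grips with 20 to 120 N. Pads are 22 mm wide; open, the fingers measure 114 mm over their backs; the gripper's body (76 mm by 85 mm) begins 54 mm behind the grasp point. The pads swing forward as they close: fully open they stand 13 mm farther back than shut.
Start: joints at [-85.216, 21.807, 74.336, -0, 83.858, -12.336], TCP at [0.162, -0.526, 0.231] pointing down, gripper open.
Joint ranges: [-178.18, 178.18], [-50.72, 133.34], [12.68, 142.11], [-81.47, 261.47], [9.98, 163.14], [-165.26, 165.26]. Speed limits (degrees/s): [136.94, 136.94, 180, 180, 180, 180].

## Interface

Orientations are given as a 3x3 rotation matrix whose columns are the frame's x, y, z axes.
In Python, from rig import env gives the robot as it stands. The module is installed in compiled form; this text tells all that it offers.
- The arm moves only by the tool jog_arm, never from a script. Its argument "targets" is a list of rows, each a list of 6 numbers: the shift along the tool's x, y, z in cm, then the turn, a rotation vector about the tool's x, y, z in degrees. A call has 1 to 8 rows; each row is the pose to reach, as a shift and turn from the pose commanded when the call began, along the tool's axes at that moment; what a row does not reach only later rows make up. A row lasts 1/12 s, in which the tool goes at most 41.7 mm and 7.16 degrees, less where a joint would pass 70% of its speed; a pose out of reach is approached as far as the arm can. A call with a gripper value outside its range is refused whole. "hand" is the opening, from 0 (shut) to 1 (fully open), set as the call begins (left out, the last holds). The fingers move at their own pace and stop on an object; "newtons" is the grip in N (left out, the last holds). Time passes only in rows, so rows that repeat a pose let the fingers close. It gives the time, the measured TCP pose, the force, the opening and the grip force at its end, in the units of the state.
- env.observe(): the state, without advancing time (a new reading comes with each control period).
- env.get_image(name): name is "scene" or "top" or "wrist"; returns a dict with "frame" (384x512x3 uint8, red, green, blue), "depth" (384x512 float32, m along the optical axis (not along the pixel's ray), 0 where there is no reading), "fovy" (degrees; the focal length in pixels is half the picture's height over the tangent of half this angle, whatever the lens; pixels are square), "cx", "cy" (the principal point, pixels), "cam_to_world" (4x4, takes a point from camera to world coordinates). Camera axes: x right, y down, z forward; pixel columns grow to the right and rows downward; lengths in m; the calibration is good to about 2 mm. A picture is of the moment at which its call begins.
- env.close_job(): hands the job in; it is judged then, once.
Trained networks look in the newest picture that a camera, given by its name, has taken for a name from the list of things; names that differ only in an ending like _2 or _b are one class to them, and where a whole thing is asked for, a point or a joint stands for the part that bears it (a point fixed in the world has none). Each returns a list of dicts, best first, with "score" (0 to 1); they miss things now and then, are a little off and sometimes report something else, mostly with a low value. They report only what shows in the picture. A call takes as long as a camera call.
- env.regions_of(camera, target): "pixels" (384x512 bool, what is visible of it) and "point" ([row, column] in pixels, amid what is visible of it).
The state is a dict: "time_s": time; "q": joint angles; "qvel": joint speeds; "joint_efforts": joint torques, N m; "position": TCP position; "tool_rot": TCP orientation; "ft_force": force on the tool from outside, world axes, zero at the start; "wrist_torque": the same for the moment, N m; "grip_width": finger opening in m; "gripper_force": force on a finger pad.
Only numpy, scipy, OpenCV 4.12 (cv2) and the standard library are available. Lean on these libraries where they do the work, as an engineer would, in place of code of your own. Each camera call takes 0.05 s, during which the arm holds its last target. There are 200 camera calls.

## Working session

There is one attempt and no reset: what is moved stays moved. The work goes in short steps, Python scripts to look and compute and a tool call to move; the robot and the scene stay as the last step left them, time stands still between calls to the robot, and variables do not carry over. Pictures are saved under pics/ and viewed, at most 14 in all, crops included, and the job is handed in when it is done.

Besides the shell and the picture viewer there is one more tool, called after ">>>" as name([rows], argument=value, ...), one row to a line, values as JSON. jog_arm: Moves the arm, as the interface text tells. Its arguments: {"type":"object","properties":{"targets":{"type":"array","items":{"type":"array","items":{"type":"number"}}},"hand":{"type":"number"},"newtons":{"type":"number"}},"required":["targets"]}

```bash
mkdir -p pics; cat > h.py <<'E'
import numpy as np, cv2
from rig import env
def cloud(im):
    d=im["depth"];h,w=d.shape;f=h/2/np.tan(np.radians(im["fovy"])/2)
    v,u=np.mgrid[:h,:w];p=np.stack([(u-im["cx"])/f*d,(v-im["cy"])/f*d,d],-1)
    T=np.array(im["cam_to_world"]);return p@T[:3,:3].T+T[:3,3]
def save(im,n,s=1.5):
    cv2.imwrite("pics/"+n,cv2.resize(im["frame"][:,:,::-1],None,fx=s,fy=s))
E
python3 - <<'E'
from h import *
im=env.get_image("top");save(im,"top0.png");P=cloud(im)
np.savez("top0.npz",P=P,f=im["frame"])
print(env.observe()["tool_rot"])
for n in ["tray","dock","key_yellow","key_blue","key_green","logger","tile_base","tile_a","tile_b","tile_c","board_2","scalebar","jug","dish","cup"]:
    for r in env.regions_of("top",n)[:2]:
        m=r["pixels"]&(im["depth"]>0)
        q=P[m];z=np.percentile(q[:,2],85) if len(q) else 0
        t=q[abs(q[:,2]-z)<.006][:,:2].astype(np.float32)
        rr=cv2.minAreaRect(t*1000) if len(t)>3 else 0
        print(n,round(r["score"],2),m.sum(),r["point"],"z",round(float(z),4),"rect",[np.round(a,1) for a in rr])
E
```

```text
[[ 9.55696522e-01  2.94353776e-01 -1.14418264e-04]
 [ 2.94353630e-01 -9.55695484e-01  1.44283127e-03]
 [ 3.15353814e-04 -1.41258826e-03 -9.99998953e-01]]
dock 0.66 2244 [223.9, 376.4] z 0.0329 rect [array([ 513.6, -337.2]), array([151.9, 140. ]), np.float64(78.2)]
dock 0.64 1196 [157.2, 139.6] z 0.117 rect [array([693. , 303.5]), array([68.7, 69.9]), np.float64(22.8)]
key_yellow 0.58 57 [241.7, 395.0] z 0.0534 rect [array([ 466.2, -372.8]), array([19. , 21.2]), np.float64(44.0)]
key_blue 0.4 59 [236.2, 356.0] z 0.0548 rect [array([ 483.7, -284. ]), array([18.8, 20.6]), np.float64(65.9)]
logger 0.5 219 [210.9, 380.2] z 0.0686 rect [array([ 547.7, -344. ]), array([43.6, 29.5]), np.float64(79.3)]
tile_base 0.73 804 [218.0, 143.8] z 0.0227 rect [array([523.1, 304.5]), array([97.9, 60.3]), np.float64(0.2)]
tile_a 0.82 784 [253.4, 285.4] z 0.0169 rect [array([442.8, -84.5]), array([99.5, 58.6]), np.float64(18.6)]
tile_a 0.64 745 [178.7, 285.2] z 0.0169 rect [array([635. , -90.4]), array([99.7, 60.2]), np.float64(19.2)]
tile_b 0.82 784 [253.4, 285.4] z 0.0169 rect [array([442.8, -84.5]), ar
[... 311 characters left out ...]
, -90.4]), array([99.7, 60.2]), np.float64(19.2)]
board_2 0.66 874 [250.2, 216.8] z 0.0269 rect [array([435.9,  97.3]), array([ 63.2, 103.9]), np.float64(78.4)]
scalebar 0.74 186 [216.3, 252.4] z 0.0106 rect [array([536.1,  -2.7]), array([15.9, 87.5]), np.float64(7.6)]
scalebar 0.56 53 [237.2, 359.4] z 0.0548 rect [array([ 483.4, -283.3]), array([17.7, 19. ]), np.float64(47.2)]
jug 0.9 1294 [156.9, 139.2] z 0.1169 rect [array([693.3, 303.6]), array([69.4, 69.9]), np.float64(22.8)]
dish 0.91 1880 [148.4, 355.2] z 0.048 rect [array([ 727.3, -281.6]), array([111.7, 111.3]), np.float64(46.3)]
cup 0.74 471 [116.6, 240.1] z 0.0487 rect [array([790.2,  34.7]), array([65.4, 63.6]), np.float64(45.5)]
```

View pics/top0.png

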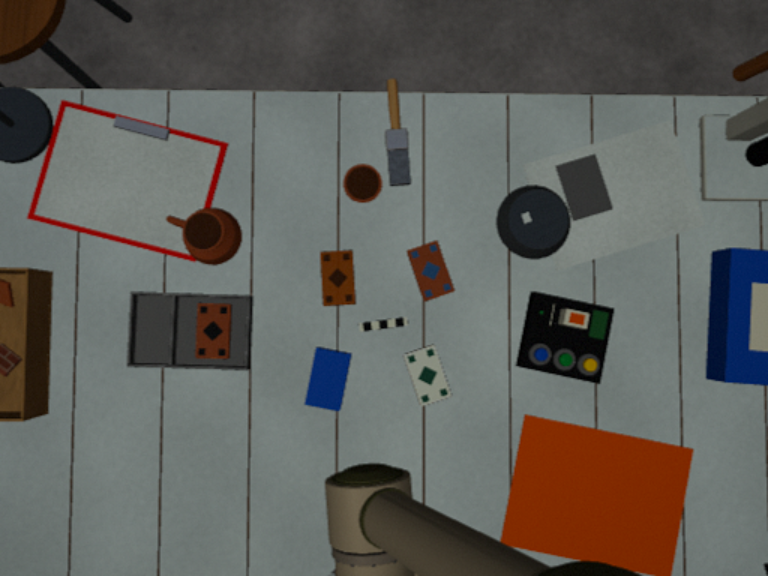

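```bash
python3 - <<'E'
from h import *
d=np.load("top0.npz");P=d["P"];f=d["f"].astype(int)
# tray rim
z=P[...,2]
m=(abs(z-.034)<.005)&(P[...,1]>.15)&(P[...,0]<.68)
n,l,s,c=cv2.connectedComponentsWithStats(m.astype(np.uint8))
for i in range(1,n):
    if s[i,4]>40: print("tray?",s[i,4],[np.round(a,1) for a in cv2.minAreaRect((P[l==i][:,:2]*1000).astype(np.float32))])
# keys: height ~.05
m=(abs(z-.052)<.007)&(P[...,1]<-.2)&(P[...,0]<.56)
n,l,s,c=cv2.connectedComponentsWithStats(m.astype(np.uint8))
for i in range(1,n):
    if s[i,4]>15: print("key?",s[i,4],np.round(c[i]),np.round(np.median(P[l==i],0),4),np.median(f[l==i],0))
# table
print(np.median(z[(abs(z)<.01)]))
# tile colours
for v,u in [(253,285),(178,285),(218,144)]: print(f[v-8:v+8:4,u-12:u+12:6].tolist())
E
```

```text
tray? 142 [array([512.2, 607. ]), array([213.7,   6.3]), np.float64(0.0)]
tray? 418 [array([523.5, 346.4]), array([215.9, 134. ]), np.float64(88.2)]
tray? 114 [array([463.8, 408.7]), array([115.2,  42.4]), np.float64(65.4)]
tray? 66 [array([478.6, 664.3]), array([47. , 19.4]), np.float64(57.7)]
key? 128 [480. 231.] [ 0.4984 -0.61    0.0519] [ 1. 18. 51.]
key? 78 [360. 235.] [ 0.4842 -0.2845  0.0513] [ 6.5 37.  96. ]
key? 66 [376. 239.] [ 0.475  -0.3285  0.051 ] [ 2. 71. 22.]
key? 71 [392. 242.] [ 0.4668 -0.3709  0.0508] [134. 105.   0.]
0.0008271354665834174
[[[136, 141, 129], [135, 140, 128], [62, 80, 67], [139, 144, 130]], [[124, 129, 120], [128, 135, 122], [13, 44, 33], [119, 126, 113]], [[117, 126, 123], [125, 131, 118], [17, 45, 32], [137, 142, 127]], [[120, 130, 127], [136, 142, 128], [137, 141, 129], [134, 139, 124]]]
[[[88, 36, 13], [63, 46, 55], [78, 35, 12], [81, 36, 16]], [[96, 84, 80], [86, 39, 21], [56, 48, 54], [82, 37, 17]], [[125, 136, 134], [85, 40, 19], [20, 50, 78], [22, 52, 80]], [[122, 130, 129], [88, 39, 18], [23, 51, 78], [60, 48, 59]]]
[[[85, 37, 16], [85, 38, 17], [83, 40, 21], [79, 36, 14]], [[89, 40, 19], [85, 39, 20], [84, 39, 19], [81, 36, 17]], [[88, 37, 16], [13, 8, 6], [4, 6, 6], [83, 40, 21]], [[84, 36, 18], [9, 12, 13], [8, 10, 9], [83, 38, 17]]]
```

The top view shows all three tiles: amber at (338,277), blue-inlay at (430,271) and white at (428,375). The tray is on the left around (190,330) and the dock on the right. The keys run blue, green, yellow from left to right, at (540,354), (565,359) and (590,364).

```bash
cat >> h.py <<'E'
from scipy.spatial.transform import Rotation as Ro
def rot(yaw,tool0=None):
    c,s=np.cos(np.radians(yaw)),np.sin(np.radians(yaw)) # tool x at yaw, z down
    return np.array([[c,s,0],[s,-c,0],[0,0,-1.]])
def plan(*wps):
    "waypoints (x,y,z in mm, yaw deg) from the present pose -> rows"
    o=env.observe();p=np.array(o["position"]);R=np.array(o["tool_rot"])
    print("t %.2f at"%o["time_s"],np.round(p*1000,1),"yaw %.1f"%np.degrees(np.arctan2(R[1,0],R[0,0])),"w %.4f"%o["grip_width"],"F",np.round(o["ft_force"],1))
    for w in wps:
        d=R.T@(np.array(w[:3])/1000-p)*100
        r=Ro.from_matrix(R.T@rot(w[3])).as_rotvec(degrees=True)
        print(list(w),"->",np.round(d,2).tolist(),np.round(r,1).tolist())
E
python3 - <<'E'
from h import *
d=np.load("top0.npz");P=d["P"];f=d["f"].astype(np.uint8)
z=P[...,2]
m=(z>.010)&(z<.022)&(P[...,1]>.03)&(P[...,1]<.12)&(P[...,0]>.54)&(P[...,0]<.72)
n,l,s,c=cv2.connectedComponentsWithStats(m.astype(np.uint8))
for i in range(1,n):
    if s[i,4]>100: print("amber",s[i,4],[np.round(a,1) for a in cv2.minAreaRect((P[l==i][:,:2]*1000).astype(np.float32))])
plan((466.5,-371,120,-11.8),(466.5,-371,60,-11.8))
E
```

```text
amber 751 [array([621.1,  81.1]), array([99.7, 59.9]), np.float64(3.9)]
t 0.80 at [ 161.9 -525.6  231.3] yaw 17.1 w 0.0853 F [-0.3  0.  -0.3]
[466.5, -371, 120, -11.8] -> [33.66, -5.81, 11.13] [-0.0, -0.0, 28.9]
[466.5, -371, 60, -11.8] -> [33.66, -5.81, 17.13] [-0.0, -0.0, 28.9]
```

>>> jog_arm([
  [16.8,-2.9,2,0,0,14],
  [33.7,-5.8,8,0,0,28.9],
  [33.7,-5.8,11.1,0,0,28.9],
  [33.7,-5.8,11.1,0,0,28.9],
  [33.7,-5.8,11.1,0,0,28.9],
  [33.7,-5.8,11.1,0,0,28.9],
  [33.7,-5.8,11.1,0,0,28.9],
  [33.7,-5.8,11.1,0,0,28.9],
], hand=0, newtons=40)

```text
time_s: 1.47
position: [0.4355, -0.3867, 0.1333]
tool_rot: [[0.979, -0.204, 0.0], [-0.204, -0.979, -0.0], [0.0, 0.0, -1.0]]
ft_force: [0.3, -1.9, 0.2]
grip_width: 0.0
gripper_force: 0.0
```

```bash
python3 - <<'E'
from h import *
plan((466.5,-371,120,-11.8),(466.5,-371,60,-11.8))
E
```

```text
t 1.47 at [ 435.5 -386.7  133.3] yaw -11.8 w 0.0000 F [ 0.3 -1.9  0.2]
[466.5, -371, 120, -11.8] -> [2.72, -2.17, 1.33] [0.0, -0.0, 0.0]
[466.5, -371, 60, -11.8] -> [2.72, -2.17, 7.33] [0.0, -0.0, 0.0]
```

>>> jog_arm([
  [0,0,0,0,0,0],
  [0,0,0,0,0,0],
  [0,0,0,0,0,0],
])

```text
time_s: 1.72
position: [0.4337, -0.388, 0.134]
tool_rot: [[0.979, -0.204, -0.0], [-0.204, -0.979, -0.0], [-0.0, 0.0, -1.0]]
ft_force: [-0.5, -0.1, -0.1]
grip_width: 0.0
gripper_force: 0.0
```

```bash
python3 - <<'E'
from h import *
im=env.get_image("wrist");save(im,"w0.png");P=cloud(im)
for n in ["key_yellow","key_blue","key_green","logger"]:
    for r in env.regions_of("wrist",n)[:3]:
        q=P[r["pixels"]&(im["depth"]>0)]
        print(n,round(r["score"],2),r["point"],len(q),np.round(np.median(q,0),4), np.round((q.max(0)+q.min(0))/2,4))
plan((466.5,-371,120,-11.8),(466.5,-371,60,-11.8))
E
```

```text
key_yellow 0.6 [164.0, 230.8] 669 [ 0.4662 -0.3758  0.0519] [ 0.4652 -0.3745  0.0476]
key_blue 0.78 [167.1, 120.7] 695 [ 0.4843 -0.2897  0.0518] [ 0.4837 -0.2879  0.0481]
key_green 0.79 [165.0, 175.3] 703 [ 0.4757 -0.3324  0.0518] [ 0.475  -0.3297  0.0474]
logger 0.87 [66.4, 161.9] 3280 [ 0.5467 -0.349   0.0662] [ 0.5481 -0.3401  0.0493]
t 1.97 at [ 433.1 -388.6  134.4] yaw -11.9 w -0.0003 F [0.6 0.3 0.5]
[466.5, -371, 120, -11.8] -> [2.9, -2.41, 1.44] [0.0, -0.0, -0.1]
[466.5, -371, 60, -11.8] -> [2.9, -2.41, 7.44] [0.0, -0.0, -0.1]
```

View pics/w0.png

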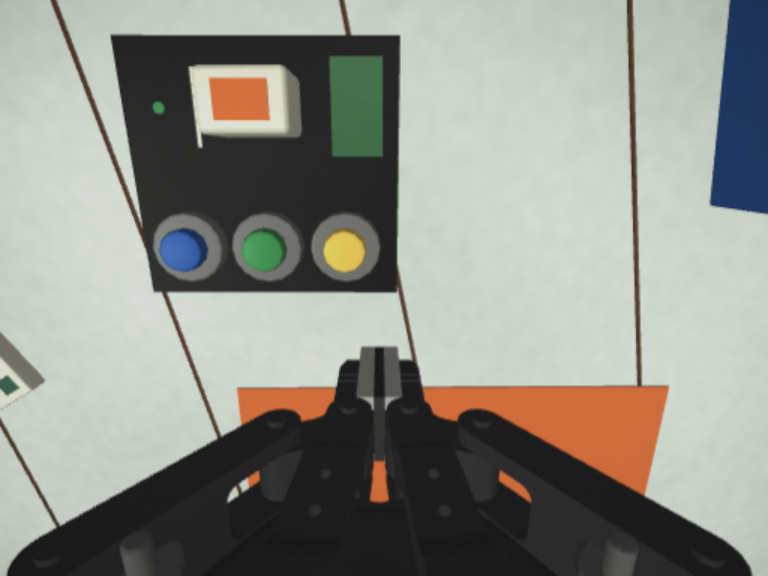

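The wrist view shows three keys at (183,250) blue, (264,250) green and (345,250) yellow, with the logger behind them at (240,98). The two cameras differ by about 4 mm in y, so I use the mean.

>>> jog_arm([
  [2.9,-2.2,4,0,0,0],
  [2.9,-2.2,7.6,0,0,0],
  [2.9,-2.2,7.8,0,0,0],
  [2.9,-2.2,7.8,0,0,0],
  [2.9,-2.2,8.4,0,0,0],
  [2.9,-2.2,8.8,0,0,0],
  [2.9,-2.2,9.0,0,0,0],
  [2.9,-2.2,9.15,0,0,0],
])

```text
time_s: 2.63
position: [0.4671, -0.3737, 0.0456]
tool_rot: [[0.979, -0.205, 0.003], [-0.205, -0.979, -0.004], [0.003, 0.003, -1.0]]
ft_force: [-6.7, 4.5, 28.4]
grip_width: 0.0001
gripper_force: 13.9
```

>>> jog_arm([
  [0,0,0,0,0,0],
  [0,0,0,0,0,0],
  [0,0,0,0,0,0],
  [0,0,0,0,0,0],
])

```text
time_s: 2.97
position: [0.467, -0.3736, 0.0458]
tool_rot: [[0.979, -0.205, 0.003], [-0.205, -0.979, -0.004], [0.003, 0.004, -1.0]]
ft_force: [-3.6, 2.4, 17.7]
grip_width: -0.0
gripper_force: 8.7
```

```bash
python3 - <<'E'
from h import *
im=env.get_image("scene");P=cloud(im)
import numpy as np
m=(np.linalg.norm(P[...,:2]-[.475,-.33],axis=-1)<.09)
v,u=np.where(m);print(v.min(),v.max(),u.min(),u.max())
a,b,c,d=v.min(),v.max(),u.min(),u.max()
f=im["frame"][a:b,c:d,::-1];s=min(700/(d-c),550/(b-a));cv2.imwrite("pics/s0.png",cv2.resize(f,None,fx=s,fy=s,interpolation=cv2.INTER_CUBIC))
for n in ["key_yellow","key_blue","key_green"]:
    for r in env.regions_of("scene",n)[:1]:
        q=P[r["pixels"]&(im["depth"]>0)];print(n,r["score"],r["point"],np.round(np.percentile(q,[5,50,95],axis=0),4).tolist())
E
```

```text
64 272 0 139
key_yellow 0.5 [153.8, 358.4] [[0.6649, 0.2569, 0.0391], [0.7092, 0.2841, 0.0838], [0.7396, 0.3571, 0.1166]]
key_blue 0.62 [267.7, 108.7] [[0.472, -0.4107, 0.0094], [0.5441, -0.3396, 0.029], [0.5903, -0.2678, 0.0315]]
key_green 0.39 [230.6, 96.5] [[0.4679, -0.339, 0.0436], [0.4792, -0.3297, 0.0506], [0.4866, -0.3205, 0.0533]]
```

View pics/s0.png

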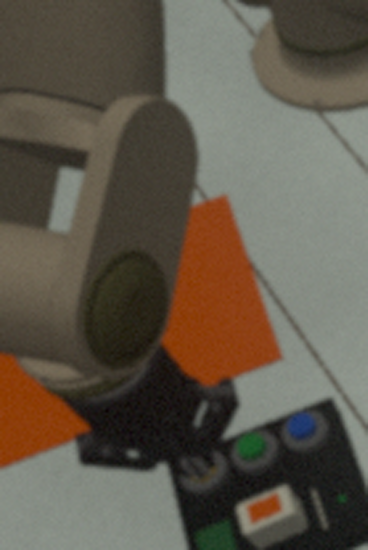

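>>> jog_arm([
  [0,0,-2,0,0,0],
  [0,0,-5,0,0,0],
  [0,0,-5,0,0,0],
  [0,0,-5,0,0,0],
  [0,0,-5,0,0,0],
])

```text
time_s: 3.58
position: [0.4664, -0.3723, 0.0926]
tool_rot: [[0.979, -0.205, 0.0], [-0.205, -0.979, -0.0], [0.0, 0.0, -1.0]]
ft_force: [-0.8, -0.1, -0.6]
grip_width: 0.0001
gripper_force: 0.0
```

```bash
python3 - <<'E'
from h import *
im=env.get_image("wrist");P=cloud(im);z=P[...,2]
f=im["frame"].astype(int)
for n in ["key_yellow","key_blue","key_green"]:
    rs=env.regions_of("wrist",n)
    if not rs: print(n,None);continue
    r=rs[0];q=P[r["pixels"]];c=np.median(q[q[:,2]>np.percentile(q[:,2],50)-.002],0)
    print(n,r["score"],r["point"],np.round(c,4))
    d=np.linalg.norm(P[...,:2]-c[:2],axis=-1)
    for a in range(0,32,3):
        m=(d>a/1e3)&(d<(a+3)/1e3); print(a,np.round(np.percentile(z[m],[10,50,90])*1000,1) if m.any() else 0,end="; ")
    print()
m=(abs(z)<.012);print("table",np.median(z[m]))
plan((475.3,-330.5,60,-11.8))
E
```

```text
key_yellow 0.82 [214.0, 255.8] [ 0.4671 -0.3752  0.052 ]
0 [ 51.9 130.9 141.6]; 3 [ 51.7 130.2 141.1]; 6 [ 51.7 129.6 147.8]; 9 [ 51.5 149.5 181.2]; 12 [ 43.3 144.  180.8]; 15 [ 41.9 149.4 179.4]; 18 [ 41.7 170.1 185.3]; 21 [ 31.2 175.5 188.7]; 24 [ 30.3 161.4 188. ]; 27 [ 30.1 149.8 185.1]; 30 [ 30.2 151.9 164.8]; 
key_blue 0.88 [217.2, 132.9] [ 0.4844 -0.288   0.052 ]
0 [51.5 52.2 52.9]; 3 [51.4 52.1 52.9]; 6 [51.2 52.2 53.1]; 9 [42.2 50.  52.3]; 12 [41.5 42.2 43. ]; 15 [40.7 42.  42.9]; 18 [29.9 36.8 42.2]; 21 [29.4 30.2 31. ]; 24 [29.4 30.2 31.4]; 27 [ 29.5  30.6 181.3]; 30 [ 29.5  30.8 182.7]; 
key_green 0.93 [218.6, 193.0] [ 0.4753 -0.3316  0.052 ]
0 [ 52.1 169.  170.4]; 3 [ 52.5 168.7 176.1]; 6 [ 52.3 165.9 178.5]; 9 [ 49.1 162.4 179.7]; 12 [148.5 164.5 179.1]; 15 [ 42.2 156.8 181.5]; 18 [ 30.9 150.5 182.7]; 21 [ 30.  148.1 182.4]; 24 [ 29.6  30.6 142.9]; 27 [ 29.5  30.7 124.7]; 30 [ 30.  146.4 186.6]; 
table 0.0002681426384474189
t 3.78 at [ 466.4 -371.9   91.5] yaw -11.8 w -0.0002 F [ 0.5  0.4 -0.8]
[475.3, -330.5, 60, -11.8] -> [0.02, -4.23, 3.16] [-0.1, 0.1, 0.0]
```

Key tops actually measure 52 mm, so the 45.8 mm stop was a full press. Blue next, then green.

>>> jog_arm([
  [0,-4,0,0,0,0],
  [0,-8.6,0.5,0,0,0],
  [0,-8.6,2.8,0,0,0],
  [0,-8.6,3.2,0,0,0],
  [0,-8.6,3.2,0,0,0],
  [0,-8.6,4,0,0,0],
  [0,-8.6,4.5,0,0,0],
  [0,-8.6,4.75,0,0,0],
])

```text
time_s: 4.45
position: [0.4849, -0.2897, 0.0456]
tool_rot: [[0.979, -0.205, 0.002], [-0.205, -0.979, -0.002], [0.003, 0.002, -1.0]]
ft_force: [-4.3, 3.4, 30.6]
grip_width: 0.0
gripper_force: 15.1
```

>>> jog_arm([
  [0,0,0,0,0,0],
  [0,0,0,0,0,0],
  [0,0,0,0,0,0],
])

```text
time_s: 4.7
position: [0.4848, -0.2896, 0.046]
tool_rot: [[0.979, -0.205, 0.002], [-0.205, -0.979, -0.002], [0.003, 0.002, -1.0]]
ft_force: [-0.1, -1.1, 8.0]
grip_width: 0.0001
gripper_force: 3.9
```

>>> jog_arm([
  [0,0,-2,0,0,0],
  [0,0,-3,0,0,0],
  [0,0,-3,0,0,0],
  [0,0,-3,0,0,0],
  [0,0,-3,0,0,0],
  [0,0,-3,0,0,0],
])

```text
time_s: 5.2
position: [0.484, -0.2878, 0.074]
tool_rot: [[0.979, -0.204, -0.001], [-0.204, -0.979, 0.001], [-0.001, -0.001, -1.0]]
ft_force: [-0.0, 0.2, -0.6]
grip_width: -0.0001
gripper_force: 0.0
```

>>> jog_arm([
  [0,3,0,0,0,0],
  [0,4.45,0,0,0,0],
  [0,4.45,1.2,0,0,0],
  [0,4.45,1.4,0,0,0],
  [0,4.45,1.4,0,0,0],
  [0,4.45,2.2,0,0,0],
  [0,4.45,2.8,0,0,0],
  [0,4.45,3.1,0,0,0],
])

```text
time_s: 5.87
position: [0.4759, -0.3318, 0.0454]
tool_rot: [[0.979, -0.204, 0.002], [-0.204, -0.979, -0.002], [0.002, 0.001, -1.0]]
ft_force: [-8.2, 7.1, 41.4]
grip_width: -0.0001
gripper_force: 20.5
```

>>> jog_arm([
  [0,0,0,0,0,0],
  [0,0,0,0,0,0],
  [0,0,0,0,0,0],
])

```text
time_s: 6.12
position: [0.4757, -0.3317, 0.0458]
tool_rot: [[0.979, -0.204, 0.002], [-0.204, -0.979, -0.002], [0.002, 0.002, -1.0]]
ft_force: [-3.9, 2.6, 18.2]
grip_width: -0.0001
gripper_force: 9.3
```

>>> jog_arm([
  [0,0,-3,0,0,0],
  [0,0,-7,0,0,0],
  [0,0,-9,0,0,0],
  [0,0,-9,0,0,0],
  [0,0,-9,0,0,0],
  [0,0,-9,0,0,0],
  [0,0,-9,0,0,0],
], hand=0.75)

```text
time_s: 6.7
position: [0.4748, -0.3309, 0.1323]
tool_rot: [[0.979, -0.204, -0.002], [-0.204, -0.979, 0.002], [-0.002, -0.002, -1.0]]
ft_force: [-0.5, -0.2, -0.2]
grip_width: 0.064
gripper_force: 0.0
```

```bash
python3 - <<'E'
from h import *
im=env.get_image("wrist");P=cloud(im);z=P[...,2]
m=(abs(z-.066)<.004)&(np.linalg.norm(P[...,:2]-[.547,-.346],axis=-1)<.05)
t=P[m];print(len(t),np.median(t[:,2]),cv2.minAreaRect((t[:,:2]*1000).astype(np.float32)))
plan((547,-346,100,-11.8))
E
```

```text
2582 0.06635523278208022 ((547.6871337890625, -346.1754150390625), (44.091243743896484, 29.246768951416016), 78.30419921875)
t 6.75 at [ 474.8 -331.   132.3] yaw -11.8 w 0.0641 F [0.3 0.3 0.4]
[547, -346, 100, -11.8] -> [7.38, -0.0, 3.21] [-0.1, 0.1, 0.0]
```

>>> jog_arm([
  [4,0,1.5,0,0,0],
  [7.4,0,3,0,0,0],
  [7.4,-0.05,3.2,0,0,0],
  [7.4,-0.05,3.2,0,0,0],
  [7.4,-0.05,6.5,0,0,0],
  [7.4,-0.05,9.9,0,0,0],
  [7.4,-0.05,9.9,0,0,0],
  [7.4,-0.05,9.9,0,0,0],
])

```text
time_s: 7.42
position: [0.5467, -0.3457, 0.0344]
tool_rot: [[0.979, -0.205, -0.003], [-0.205, -0.979, 0.002], [-0.003, -0.002, -1.0]]
ft_force: [1.4, -0.5, 1.4]
grip_width: 0.0639
gripper_force: 0.0
```

>>> jog_arm([
  [0,0,0,0,0,0],
  [0,0,0,0,0,0],
  [0,0,0,0,0,0],
  [0,0,0,0,0,0],
  [0,0,0,0,0,0],
  [0,0,0,0,0,0],
  [0,0,0,0,0,0],
  [0,0,0,0,0,0],
], hand=0, newtons=60)

```text
time_s: 8.08
position: [0.5486, -0.3471, 0.0376]
tool_rot: [[0.979, -0.204, 0.003], [-0.204, -0.979, -0.003], [0.004, 0.002, -1.0]]
ft_force: [-1.6, -1.0, 7.3]
grip_width: 0.0428
gripper_force: 62.4
```

>>> jog_arm([
  [0,0,-0.5,0,0,0],
  [0,0,-1,0,0,0],
  [0,0,-1.5,0,0,0],
  [0,0,-2,0,0,0],
  [0,0,-3,0,0,0],
  [0,0,-5,0,0,0],
  [0,0,-8,0,0,0],
  [0,0,-10,0,0,0],
])

```text
time_s: 8.75
position: [0.5482, -0.3462, 0.1382]
tool_rot: [[0.979, -0.204, 0.002], [-0.204, -0.979, -0.002], [0.002, 0.001, -1.0]]
ft_force: [1.0, -0.6, -0.1]
grip_width: 0.0431
gripper_force: 64.7
```

>>> jog_arm([
  [0,0,0,0,0,0],
  [0,0,0,0,0,0],
])

```text
time_s: 8.92
position: [0.5481, -0.3462, 0.1366]
tool_rot: [[0.979, -0.204, 0.002], [-0.204, -0.979, -0.002], [0.002, 0.001, -1.0]]
ft_force: [0.1, 0.1, -1.1]
grip_width: 0.0428
gripper_force: 64.7
```

```bash
python3 - <<'E'
from h import *
im=env.get_image("wrist");save(im,"w1.png",1)
plan((525.5,413.9,130,-1),(525.5,413.9,50,-1))
E
```

```text
t 8.97 at [ 547.6 -345.8  135. ] yaw -11.8 w 0.0430 F [ 0.6  0.5 -1.1]
[525.5, 413.9, 130, -1] -> [-17.66, -73.92, 0.51] [-0.0, 0.0, -10.8]
[525.5, 413.9, 50, -1] -> [-17.66, -73.92, 8.51] [-0.0, 0.0, -10.8]
```

View pics/w1.png

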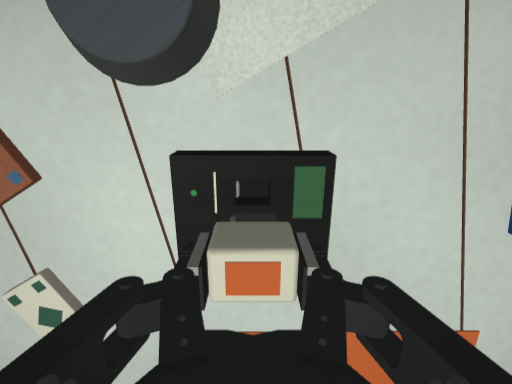

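The logger is in the gripper at (252,270) and the socket at (253,190) is empty. Next I carry it to the small bay.

>>> jog_arm([
  [-1,-3,-1,0,0,0],
  [-2,-6.5,-1,0,0,0],
  [-3,-10,-1,0,0,0],
  [-4,-13.5,-1,0,0,0],
  [-5,-17,-1,0,0,0],
  [-6,-20.5,-1,0,0,0],
  [-7,-24,-1,0,0,0],
  [-7,-28,-1,0,0,0],
])

```text
time_s: 9.63
position: [0.5343, -0.056, 0.1438]
tool_rot: [[0.979, -0.205, -0.004], [-0.205, -0.979, 0.001], [-0.004, -0.0, -1.0]]
ft_force: [1.1, -0.6, -0.4]
grip_width: 0.0431
gripper_force: 64.7
```

>>> jog_arm([
  [-1,-3.5,0,0,0,-1],
  [-2,-7,0,0,0,-3],
  [-3,-10.5,0,0,0,-5],
  [-4,-14,0,0,0,-7],
  [-5,-17.5,0,0,0,-9],
  [-6,-21,0,0,0,-10.8],
  [-7,-24,0,0,0,-10.8],
  [-8,-28,0,0,0,-10.8],
])

```text
time_s: 10.3
position: [0.5141, 0.2335, 0.1437]
tool_rot: [[1.0, -0.018, -0.003], [-0.018, -1.0, -0.001], [-0.003, 0.001, -1.0]]
ft_force: [1.8, -0.3, 0.4]
grip_width: 0.043
gripper_force: 64.7
```

>>> jog_arm([
  [0,0,0,0,0,0],
  [0,0,0,0,0,0],
  [0,0,0,0,0,0],
])

```text
time_s: 10.55
position: [0.5147, 0.2325, 0.1438]
tool_rot: [[1.0, -0.017, -0.002], [-0.017, -1.0, -0.001], [-0.002, 0.001, -1.0]]
ft_force: [0.4, 0.0, -1.4]
grip_width: 0.043
gripper_force: 64.7
```

```bash
python3 - <<'E'
from h import *
im=env.get_image("wrist");save(im,"w2.png",1)
plan((525.5,413.9,130,-1),(525.5,413.9,42,-1))
E
```

```text
t 10.60 at [515.  231.9 144.1] yaw -1.0 w 0.0433 F [ 0.8  0.8 -1.2]
[525.5, 413.9, 130, -1] -> [0.73, -18.22, 1.39] [0.0, 0.1, -0.0]
[525.5, 413.9, 42, -1] -> [0.74, -18.22, 10.19] [0.0, 0.1, -0.0]
```

>>> jog_arm([
  [0.2,-4,0,0,0,0],
  [0.4,-8,0,0,0,0],
  [0.6,-12,0,0,0,0],
  [0.7,-16,0,0,0,0],
  [0.7,-18.2,1.4,0,0,0],
  [0.7,-18.2,4,0,0,0],
  [0.7,-18.2,6.5,0,0,0],
  [0.7,-18.2,8,0,0,0],
])

```text
time_s: 11.27
position: [0.5249, 0.4129, 0.0616]
tool_rot: [[1.0, -0.018, -0.004], [-0.018, -1.0, -0.002], [-0.004, 0.002, -1.0]]
ft_force: [-1.0, 0.2, -1.0]
grip_width: 0.043
gripper_force: 64.7
```

>>> jog_arm([
  [0,0,1,0,0,0],
  [0,0,2,0,0,0],
  [0,0,2.6,0,0,0],
  [0,0,2.6,0,0,0],
  [0,0,2.6,0,0,0],
])

```text
time_s: 11.68
position: [0.5258, 0.4143, 0.0394]
tool_rot: [[1.0, -0.018, 0.001], [-0.018, -1.0, 0.0], [0.001, -0.0, -1.0]]
ft_force: [-0.6, -0.0, -0.4]
grip_width: 0.043
gripper_force: 64.7
```

>>> jog_arm([
  [0,0,0.3,0,0,0],
  [0,0,0.4,0,0,0],
  [0,0,0.4,0,0,0],
  [0,0,0.4,0,0,0],
])

```text
time_s: 12.02
position: [0.5258, 0.4147, 0.0357]
tool_rot: [[1.0, -0.017, 0.001], [-0.017, -1.0, 0.001], [0.001, -0.001, -1.0]]
ft_force: [-0.2, -0.9, 3.8]
grip_width: 0.0432
gripper_force: 65.0
```

>>> jog_arm([
  [0,0,0,0,0,0],
  [0,0,0,0,0,0],
  [0,0,0,0,0,0],
  [0,0,0,0,0,0],
  [0,0,0,0,0,0],
], hand=0.68)

```text
time_s: 12.43
position: [0.5253, 0.4145, 0.0347]
tool_rot: [[1.0, -0.017, -0.0], [-0.017, -1.0, -0.0], [-0.0, 0.0, -1.0]]
ft_force: [0.5, 0.9, 0.1]
grip_width: 0.0578
gripper_force: 0.0
```

>>> jog_arm([
  [0,0,-1,0,0,0],
  [0,0,-3,0,0,0],
  [0,0,-6,0,0,0],
  [0,0,-10,0,0,0],
  [-2,4,-14,0,0,0],
  [-4,8,-14,0,0,0],
  [-6,12,-14,0,0,0],
  [-6,12,-14,0,0,0],
])

```text
time_s: 13.1
position: [0.4615, 0.293, 0.1767]
tool_rot: [[1.0, -0.018, 0.001], [-0.018, -1.0, -0.0], [0.001, 0.0, -1.0]]
ft_force: [0.4, 0.4, 0.3]
grip_width: 0.0581
gripper_force: 0.0
```

>>> jog_arm([
  [0,0,0,0,0,0],
  [0,0,0,0,0,0],
], hand=1)

```text
time_s: 13.27
position: [0.4634, 0.2951, 0.1761]
tool_rot: [[1.0, -0.018, 0.002], [-0.018, -1.0, 0.001], [0.002, -0.001, -1.0]]
ft_force: [-0.3, 0.1, -0.3]
grip_width: 0.08
gripper_force: 0.0
```

```bash
python3 - <<'E'
from h import *
im=env.get_image("wrist");save(im,"w3.png",1);P=cloud(im);z=P[...,2]
def rect(P,z0,c,r,tol=.004):
    m=(abs(P[...,2]-z0)<tol)&(np.linalg.norm(P[...,:2]-c,axis=-1)<r)
    t=P[m];return len(t),np.round(np.median(t[:,2])*1000,1),[np.round(a,1) for a in cv2.minAreaRect((t[:,:2]*1000).astype(np.float32))]
print("tilebase",rect(P,.02,[.523,.305],.07)); print("rim",rect(P,.032,[.523,.346],.14,.003)); print("logger",rect(P,.064,[.525,.414],.05))
im=env.get_image("top");np.savez("top1.npz",P=cloud(im),f=im["frame"]);save(im,"top1.png",1)
P=cloud(im)
for n,z,c in [("white",.015,[.443,-.084]),("a",.015,[.635,-.09]),("amber",.015,[.621,.081]),("board",.025,[.436,.097]),("base",.021,[.523,.305])]: print(n,rect(P,z,c,.062,.005))
plan((436,97,120,-11.6))
E
```

```text
tilebase (6028, np.float64(20.3), [array([522.6, 307.7]), array([130.6, 124.7]), np.float64(88.4)])
rim (4457, np.float64(32.0), [array([523.7, 345.4]), array([215.7, 134.3]), np.float64(88.4)])
logger (1663, np.float64(64.2), [array([524.7, 413.9]), array([43.7, 29.1]), np.float64(89.1)])
white (751, np.float64(14.3), [array([442.9, -84.5]), array([100.3,  60.3]), np.float64(18.4)])
a (735, np.float64(14.6), [array([635.1, -90.1]), array([100.1,  60.2]), np.float64(19.0)])
amber (743, np.float64(14.4), [array([621.2,  81. ]), array([99.7, 60. ]), np.float64(4.0)])
board (872, np.float64(24.2), [array([435.1,  98.6]), array([ 63.6, 104.7]), np.float64(79.1)])
base (788, np.float64(20.4), [array([523.3, 306.1]), array([60.5, 99.2]), np.float64(88.6)])
t 13.37 at [463.9 296.2 175.3] yaw -1.0 w 0.0855 F [-0.4 -0.4  0.6]
[436, 97, 120, -11.6] -> [-2.46, 19.97, 5.51] [-0.0, -0.1, 10.6]
```

View pics/w3.png

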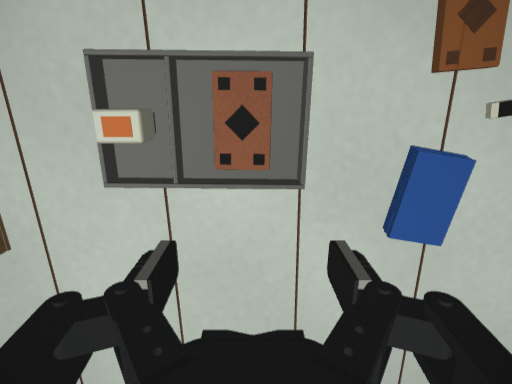

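The wrist view shows the logger standing in the small bay at (118,127). The base tile is centred at (242,120), and the board pile is at (430,195). Next, the top board.

>>> jog_arm([
  [-0.5,4,1,0,0,2],
  [-1,8,2,0,0,4],
  [-1.5,12,3,0,0,6],
  [-2,16,4,0,0,8],
  [-2.5,19.9,5,0,0,10.2],
  [-2.5,19.9,7,0,0,10.2],
  [-2.5,19.9,7,0,0,10.2],
  [-2.5,19.9,7,0,0,10.2],
], hand=0.86)

```text
time_s: 14.03
position: [0.4354, 0.0975, 0.1045]
tool_rot: [[0.981, -0.194, -0.002], [-0.194, -0.981, 0.0], [-0.002, 0.0, -1.0]]
ft_force: [0.8, -0.2, -0.3]
grip_width: 0.0736
gripper_force: 0.0
```

>>> jog_arm([
  [0,0,0,0,0,0],
  [0,0,0,0,0,0],
  [0,0,0,0,0,0],
])

```text
time_s: 14.28
position: [0.4354, 0.098, 0.1055]
tool_rot: [[0.981, -0.192, 0.001], [-0.192, -0.981, -0.0], [0.001, -0.0, -1.0]]
ft_force: [0.2, 0.5, -0.1]
grip_width: 0.0732
gripper_force: 0.0
```

```bash
cat >> h.py <<'E'
def rect(P,z0,c,r,tol=.004):
    m=(abs(P[...,2]-z0)<tol)&(np.linalg.norm(P[...,:2]-c,axis=-1)<r)
    t=P[m]
    if len(t)<20: return len(t)
    return len(t),np.round(np.median(t[:,2])*1000,1),[np.round(a,1) for a in cv2.minAreaRect((t[:,:2]*1000).astype(np.float32))]
E
python3 - <<'E'
from h import *
im=env.get_image("wrist");save(im,"w4.png",1);P=cloud(im);o=env.observe();p=np.array(o["position"]);R=np.array(o["tool_rot"])
L=(P-p)@R*1000  # tool coords mm
m=(abs(L[...,0])<16)&(abs(L[...,1])<70)&(L[...,2]>-60)&(L[...,2]<15)
for s in (-1,1):
    q=L[m&(np.sign(L[...,1])==s)];print(s,len(q),"z max",np.percentile(q[:,2],[50,90,99,100]).round(1)); t=q[q[:,2]>np.percentile(q[:,2],97)];print(t.min(0).round(1),t.max(0).round(1))
print("board",rect(P,.024,[.4355,.098],.065,.003))
plan((435.5,98,30,-11.2))
E
```

```text
-1 3237 z max [-42.6 -20.  -11.2  -8.8]
[ -9.3 -43.5 -13.8] [ 12.4 -36.7  -8.8]
1 3210 z max [-42.6 -19.8 -11.2  -8.5]
[ -8.7  36.1 -14. ] [12.8 42.9 -8.5]
board (8785, np.float64(24.2), [array([435.2,  97.2]), array([ 64.1, 104.4]), np.float64(79.4)])
t 14.33 at [435.3  97.8 105.4] yaw -11.1 w 0.0735 F [ 0.3  0.7 -0.4]
[435.5, 98, 30, -11.2] -> [0.01, -0.02, 7.54] [-0.0, -0.1, 0.1]
```

View pics/w4.png

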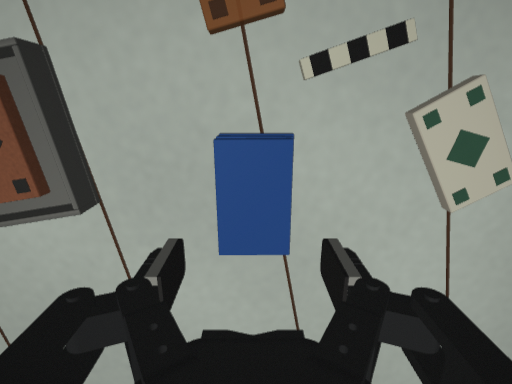

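The board pile is at (255,190), between the open fingers. The tips measure about 9 mm behind the TCP at this opening.

>>> jog_arm([
  [0,0.05,3,0,0,0],
  [0,0.05,6,0,0,0],
  [0,0.05,8,0,0,0],
  [0,0.05,9,0,0,0],
  [0,0.05,9.4,0,0,0],
  [0,0.05,9.4,0,0,0],
  [0,0.05,9.4,0,0,0],
  [0,0.05,9.4,0,0,0],
])

```text
time_s: 15.0
position: [0.4354, 0.0966, 0.0117]
tool_rot: [[0.981, -0.194, 0.002], [-0.194, -0.981, -0.0], [0.002, -0.0, -1.0]]
ft_force: [-0.3, -0.2, 0.1]
grip_width: 0.0736
gripper_force: 0.0
```

>>> jog_arm([
  [0,0,0,0,0,0],
])

```text
time_s: 15.08
position: [0.4353, 0.0966, 0.0117]
tool_rot: [[0.981, -0.194, 0.002], [-0.194, -0.981, -0.0], [0.002, -0.0, -1.0]]
ft_force: [0.1, -0.4, -0.5]
grip_width: 0.0736
gripper_force: 0.0
```

>>> jog_arm([
  [0,0,0,0,0,0],
  [0,0,0,0,0,0],
  [0,0,0,0,0,0],
  [0,0,0,0,0,0],
  [0,0,0,0,0,0],
], hand=0, newtons=25)

```text
time_s: 15.5
position: [0.4352, 0.0966, 0.0116]
tool_rot: [[0.981, -0.194, 0.001], [-0.194, -0.981, 0.0], [0.001, -0.0, -1.0]]
ft_force: [-1.2, 0.7, 5.4]
grip_width: 0.0628
gripper_force: 26.1
```

>>> jog_arm([
  [0,0,-0.3,0,0,0],
  [0,0,-1,0,0,0],
  [0,0,-3,0,0,0],
  [0,0,-6,0,0,0],
  [0,0,-9,0,0,0],
  [0,0,-12,0,0,0],
  [0,0,-12,0,0,0],
  [0,0,-12,0,0,0],
])

```text
time_s: 16.17
position: [0.4353, 0.0966, 0.1324]
tool_rot: [[0.981, -0.194, 0.004], [-0.194, -0.981, -0.0], [0.004, -0.001, -1.0]]
ft_force: [-0.2, -0.3, -1.3]
grip_width: 0.063
gripper_force: 27.9
```

```bash
python3 - <<'E'
from h import *
im=env.get_image("wrist");save(im,"w5.png",1)
P=cloud(im);o=env.observe();L=(P-np.array(o["position"]))@np.array(o["tool_rot"])*1000
f=im["frame"].astype(int);m=(f[...,2]>f[...,0]+60)&(L[...,2]<40);q=L[m];print("held z in tool",np.percentile(q[:,2],[2,25,50,75,98]).round(1),q[:,:2].min(0).round(),q[:,:2].max(0).round())
print("pile",rect(P,.016,[.4355,.098],.065,.003),rect(P,.008,[.4355,.098],.065,.003))
plan((522.9,307.5,130,-1.3),(522.9,307.5,60,-1.3))
E
```

```text
held z in tool [-15.1 -14.3 -13.9 -13.5 -12.7] [-51. -32.] [78. 32.]
pile (1852, np.float64(16.2), [array([475.5,  88.6]), array([64.1, 24.2]), np.float64(78.9)]) (148, np.float64(8.0), [array([484.8,  80.5]), array([68.1, 24.1]), np.float64(56.7)])
t 16.22 at [434.6  96.5 131.1] yaw -11.2 w 0.0632 F [-1.4  1.2 -0.5]
[522.9, 307.5, 130, -1.3] -> [4.57, -22.41, 0.12] [-0.0, -0.0, -9.9]
[522.9, 307.5, 60, -1.3] -> [4.56, -22.41, 7.12] [-0.0, -0.0, -9.9]
```

View pics/w5.png

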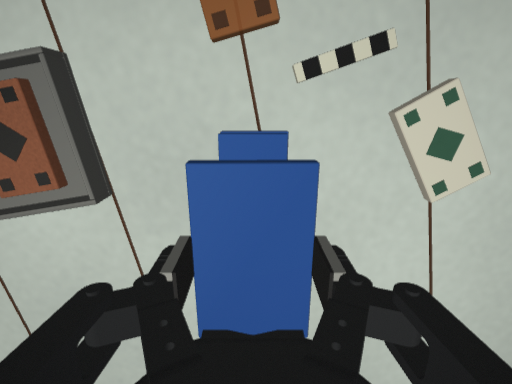

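One board is held, with the remaining pile behind it at (253,145). Next I place it on the base tile.

>>> jog_arm([
  [0.7,-3.5,0,0,0,-1.5],
  [1.4,-7,0,0,0,-3],
  [2.1,-10.5,0,0,0,-5],
  [2.9,-14,0,0,0,-7],
  [3.6,-17.5,0,0,0,-9],
  [4.3,-21,0,0,0,-9.9],
  [4.55,-22.4,1,0,0,-9.9],
  [4.55,-22.4,3,0,0,-9.9],
])

```text
time_s: 16.88
position: [0.5239, 0.3106, 0.1002]
tool_rot: [[1.0, -0.019, 0.002], [-0.019, -1.0, 0.001], [0.002, -0.001, -1.0]]
ft_force: [-0.1, -0.5, -0.2]
grip_width: 0.0631
gripper_force: 27.9
```

>>> jog_arm([
  [0,0,2,0,0,0],
  [0,0,4,0,0,0],
  [0,0,6,0,0,0],
  [0,0,7.5,0,0,0],
  [0,0,7.5,0,0,0],
  [0,0,7.5,0,0,0],
])

```text
time_s: 17.38
position: [0.5221, 0.3071, 0.0244]
tool_rot: [[1.0, -0.022, -0.003], [-0.022, -1.0, -0.001], [-0.003, 0.001, -1.0]]
ft_force: [0.0, 0.3, 0.4]
grip_width: 0.063
gripper_force: 27.9
```

```bash
python3 - <<'E'
from h import *
plan((522.9,307.5,16,-1.3),(522.9,307.5,14.5,-1.3))
E
```

```text
t 17.38 at [522.1 307.1  24.4] yaw -1.3 w 0.0630 F [0.  0.3 0.4]
[522.9, 307.5, 16, -1.3] -> [0.08, -0.04, 0.84] [0.1, 0.2, 0.0]
[522.9, 307.5, 14.5, -1.3] -> [0.08, -0.04, 0.99] [0.1, 0.2, 0.0]
```

>>> jog_arm([
  [0.05,0,0.5,0,0,0],
  [0.05,0,0.8,0,0,0],
  [0.05,0,0.95,0,0,0],
  [0.05,0,0.95,0,0,0],
  [0.05,0,0.95,0,0,0],
])

```text
time_s: 17.8
position: [0.5235, 0.3075, 0.0167]
tool_rot: [[1.0, -0.022, 0.0], [-0.022, -1.0, 0.0], [0.0, -0.0, -1.0]]
ft_force: [-0.4, 0.8, -0.5]
grip_width: 0.0635
gripper_force: 27.9
```

>>> jog_arm([
  [0,0,0,0,0,0],
  [0,0,0,0,0,0],
  [0,0,0,0,0,0],
  [0,0,0,0,0,0],
], hand=0.86)

```text
time_s: 18.13
position: [0.5235, 0.3075, 0.0165]
tool_rot: [[1.0, -0.022, 0.0], [-0.022, -1.0, 0.0], [0.0, -0.0, -1.0]]
ft_force: [0.6, -0.5, 0.0]
grip_width: 0.0735
gripper_force: 0.0
```

>>> jog_arm([
  [0,0,-1,0,0,0],
  [0,0,-4,0,0,0],
  [0,0,-8,0,0,0],
  [-1,4,-10,0,0,2],
  [-2,8,-10,0,0,0],
  [-3,12,-10,0,0,-3],
  [-4,16,-10,0,0,-6],
  [-4.5,18,-10,0,0,-10],
])

```text
time_s: 18.8
position: [0.4731, 0.1257, 0.1173]
tool_rot: [[0.988, 0.153, 0.0], [0.153, -0.988, -0.001], [0.0, 0.001, -1.0]]
ft_force: [1.8, 0.5, 0.1]
grip_width: 0.0735
gripper_force: 0.0
```

>>> jog_arm([
  [0,0,0,0,0,0],
  [0,0,0,0,0,0],
])

```text
time_s: 18.97
position: [0.4746, 0.1277, 0.1173]
tool_rot: [[0.989, 0.149, 0.001], [0.149, -0.989, 0.0], [0.001, 0.0, -1.0]]
ft_force: [0.5, 0.1, -0.2]
grip_width: 0.0732
gripper_force: 0.0
```

```bash
python3 - <<'E'
from h import *
im=env.get_image("top");P=cloud(im)
print("stack",rect(P,.028,[.523,.307],.06,.003))
for n,z,c in [("white",.015,[.443,-.084]),("a",.015,[.635,-.09]),("amber",.015,[.621,.081]),("board",.017,[.436,.097])]: print(n,rect(P,z,c,.07,.005))
plan((443,-84.5,100,18.4),(443,-84.5,3,18.4))
E
```

```text
stack (714, np.float64(28.3), [array([523.2, 308.7]), array([ 64.9, 103.3]), np.float64(89.1)])
white (755, np.float64(14.4), [array([443. , -84.7]), array([100.1,  60.1]), np.float64(19.1)])
a (733, np.float64(14.5), [array([635.2, -90.4]), array([100. ,  60.2]), np.float64(19.2)])
amber (752, np.float64(14.5), [array([621.,  81.]), array([99.7, 60. ]), np.float64(4.1)])
board (81, np.float64(16.2), [array([430.5,  70.1]), array([ 10.4, 103.9]), np.float64(81.0)])
t 19.02 at [474.8 128.5 117.1] yaw 8.6 w 0.0736 F [ 0.   0.3 -0.3]
[443, -84.5, 100, 18.4] -> [-6.34, 20.59, 1.7] [0.0, -0.1, -9.8]
[443, -84.5, 3, 18.4] -> [-6.35, 20.59, 11.4] [0.0, -0.1, -9.8]
```

>>> jog_arm([
  [-1.2,4,0,0,0,-3],
  [-2.4,8,0,0,0,-6],
  [-3.6,12,0,0,0,-9.8],
  [-4.9,16,1,0,0,-9.8],
  [-6.35,20.6,3,0,0,-9.8],
  [-6.35,20.6,6,0,0,-9.8],
  [-6.35,20.6,8,0,0,-9.8],
  [-6.35,20.6,8,0,0,-9.8],
])

```text
time_s: 19.68
position: [0.4418, -0.0842, 0.0336]
tool_rot: [[0.949, 0.316, -0.005], [0.316, -0.949, 0.003], [-0.004, -0.004, -1.0]]
ft_force: [-0.7, 1.0, -0.0]
grip_width: 0.0736
gripper_force: 0.0
```

>>> jog_arm([
  [0,0,0,0,0,0],
  [0,0,0,0,0,0],
])

```text
time_s: 19.85
position: [0.4439, -0.0841, 0.0374]
tool_rot: [[0.948, 0.319, 0.002], [0.319, -0.948, -0.001], [0.001, 0.001, -1.0]]
ft_force: [-0.1, 0.1, 0.8]
grip_width: 0.0732
gripper_force: 0.0
```

```bash
python3 - <<'E'
from h import *
im=env.get_image("wrist");P=cloud(im)
print("white",rect(P,.014,[.443,-.085],.065,.004))
plan((443,-85,-1,18.7))
E
```

```text
white (12960, np.float64(14.3), [array([443.2, -86.1]), array([100.1,  60.2]), np.float64(18.8)])
t 19.90 at [444.  -84.2  37.6] yaw 18.6 w 0.0734 F [ 0.1 -0.6  0.5]
[443, -85, -1, 18.7] -> [-0.12, 0.04, 3.86] [0.1, -0.1, -0.1]
```

>>> jog_arm([
  [-0.1,0.1,2,0,0,0],
  [-0.1,0.1,3.2,0,0,0],
  [-0.1,0.1,3.8,0,0,0],
  [-0.1,0.1,3.8,0,0,0],
  [-0.1,0.1,3.8,0,0,0],
])

```text
time_s: 20.32
position: [0.4428, -0.0859, -0.0009]
tool_rot: [[0.948, 0.318, 0.001], [0.318, -0.948, -0.0], [0.001, 0.001, -1.0]]
ft_force: [0.7, -0.2, -0.1]
grip_width: 0.0732
gripper_force: 0.0
```

>>> jog_arm([
  [0,0,0,0,0,0],
  [0,0,0,0,0,0],
  [0,0,0,0,0,0],
  [0,0,0,0,0,0],
  [0,0,0,0,0,0],
  [0,0,0,0,0,0],
], hand=0, newtons=60)

```text
time_s: 20.82
position: [0.4428, -0.0861, -0.0003]
tool_rot: [[0.948, 0.318, 0.002], [0.318, -0.948, -0.001], [0.002, 0.001, -1.0]]
ft_force: [-1.3, 2.7, 10.4]
grip_width: 0.0585
gripper_force: 63.3
```

>>> jog_arm([
  [0,0,-0.5,0,0,0],
  [0,0,-2,0,0,0],
  [0,0,-5,0,0,0],
  [0,0,-8,0,0,0],
  [0,0,-12,0,0,0],
  [0,0,-12,0,0,0],
  [0,0,-12,0,0,0],
  [0,0,-12,0,0,0],
])

```text
time_s: 21.48
position: [0.4418, -0.0858, 0.1181]
tool_rot: [[0.948, 0.318, -0.0], [0.318, -0.948, 0.0], [-0.0, -0.0, -1.0]]
ft_force: [0.4, -0.2, -2.1]
grip_width: 0.0583
gripper_force: 65.5
```

```bash
python3 - <<'E'
from h import *
im=env.get_image("wrist");save(im,"w6.png",1);P=cloud(im);o=env.observe();L=(P-np.array(o["position"]))@np.array(o["tool_rot"])*1000
m=(L[...,2]<-4)&(L[...,2]>-30)&(abs(L[...,1])<26)&(abs(L[...,0])<60);q=L[m];print("held z",len(q),np.percentile(q[:,2],[5,50,95]).round(1),q.min(0).round(),q.max(0).round())
plan((523,307.5,130,-1.3),(523,307.5,40,-1.3))
E
```

```text
held z 17065 [-16.1 -15.1 -14. ] [-48. -26. -17.] [51. 26. -4.]
t 21.53 at [441.6 -85.7 117.6] yaw 18.5 w 0.0580 F [-0.1 -0.  -2.1]
[523, 307.5, 130, -1.3] -> [20.21, -34.7, -1.22] [-0.1, 0.1, 19.8]
[523, 307.5, 40, -1.3] -> [20.22, -34.69, 7.78] [-0.1, 0.1, 19.8]
```

>>> jog_arm([
  [1.8,-3,-0.5,0,0,2],
  [3.6,-6,-1,0,0,4],
  [5.4,-9,-1.2,0,0,6],
  [7.2,-12,-1.2,0,0,8],
  [9,-15,-1.2,0,0,11],
  [10.8,-18.5,-1.2,0,0,14],
  [12.6,-22,-1.2,0,0,17],
  [14.5,-25,-1.2,0,0,19.8],
])

```text
time_s: 22.2
position: [0.4992, 0.1994, 0.1287]
tool_rot: [[1.0, -0.024, -0.004], [-0.024, -1.0, -0.0], [-0.004, 0.0, -1.0]]
ft_force: [0.9, 0.2, -1.3]
grip_width: 0.0582
gripper_force: 65.5
```

>>> jog_arm([
  [0,0,0,0,0,0],
  [0,0,0,0,0,0],
])

```text
time_s: 22.37
position: [0.4996, 0.1984, 0.1285]
tool_rot: [[1.0, -0.019, -0.003], [-0.019, -1.0, -0.001], [-0.003, 0.001, -1.0]]
ft_force: [-0.1, 0.2, -2.2]
grip_width: 0.0584
gripper_force: 65.5
```

```bash
python3 - <<'E'
from h import *
plan((523,307.5,130,-1.3),(523,307.5,40,-1.3))
E
```

```text
t 22.37 at [499.6 198.4 128.5] yaw -1.1 w 0.0584 F [-0.1  0.2 -2.2]
[523, 307.5, 130, -1.3] -> [2.13, -10.95, -0.16] [0.0, 0.2, 0.2]
[523, 307.5, 40, -1.3] -> [2.16, -10.95, 8.83] [0.0, 0.2, 0.2]
```

>>> jog_arm([
  [0.8,-3.5,0,0,0,0],
  [1.5,-7,0,0,0,0],
  [2.05,-11,0.5,0,0,0],
  [2.05,-11,3,0,0,0],
  [2.05,-11,6,0,0,0],
  [2.05,-11,8.5,0,0,0],
  [2.05,-11,9.4,0,0,0],
  [2.05,-11,9.4,0,0,0],
])

```text
time_s: 23.03
position: [0.5221, 0.305, 0.0336]
tool_rot: [[1.0, -0.023, -0.006], [-0.023, -1.0, -0.002], [-0.006, 0.002, -1.0]]
ft_force: [0.6, -0.4, -0.6]
grip_width: 0.0582
gripper_force: 65.5
```

>>> jog_arm([
  [0,0,0,0,0,0],
  [0,0,0,0,0,0],
])

```text
time_s: 23.2
position: [0.5242, 0.3063, 0.0378]
tool_rot: [[1.0, -0.023, 0.002], [-0.023, -1.0, 0.001], [0.002, -0.001, -1.0]]
ft_force: [0.1, 0.1, -1.0]
grip_width: 0.0582
gripper_force: 65.5
```

>>> jog_arm([
  [0,0,0.4,0,0,0],
  [0,0,0.6,0,0,0],
  [0,0,0.6,0,0,0],
  [0,0,0.6,0,0,0],
])

```text
time_s: 23.53
position: [0.5233, 0.3066, 0.0306]
tool_rot: [[1.0, -0.022, 0.0], [-0.022, -1.0, 0.0], [0.0, -0.0, -1.0]]
ft_force: [-0.1, 0.9, -1.8]
grip_width: 0.0583
gripper_force: 65.5
```

>>> jog_arm([
  [0,0,0.15,0,0,0],
  [0,0,0.25,0,0,0],
  [0,0,0.25,0,0,0],
  [0,0,0.25,0,0,0],
])

```text
time_s: 23.87
position: [0.5233, 0.3067, 0.0278]
tool_rot: [[1.0, -0.022, 0.0], [-0.022, -1.0, 0.0], [0.0, -0.0, -1.0]]
ft_force: [-0.3, -0.1, -1.7]
grip_width: 0.0582
gripper_force: 65.5
```

>>> jog_arm([
  [0,0,0,0,0,0],
  [0,0,0,0,0,0],
  [0,0,0,0,0,0],
  [0,0,0,0,0,0],
], hand=0.86)

```text
time_s: 24.2
position: [0.5233, 0.3066, 0.028]
tool_rot: [[1.0, -0.022, 0.0], [-0.022, -1.0, 0.0], [0.0, -0.0, -1.0]]
ft_force: [-0.2, -0.1, -0.4]
grip_width: 0.0735
gripper_force: 0.0
```

>>> jog_arm([
  [0,0,-1,0,0,0],
  [0,0,-4,0,0,0],
  [0,0,-7.5,0,0,0],
  [-1.5,4,-7.5,0,0,2],
  [-3,8,-7.5,0,0,4],
  [-5,12,-7.5,0,0,7],
  [-7,16,-7.5,0,0,9.7],
  [-8.3,19,-7.5,0,0,9.7],
])

```text
time_s: 24.87
position: [0.4347, 0.1173, 0.1036]
tool_rot: [[0.981, -0.192, 0.001], [-0.192, -0.981, -0.0], [0.001, -0.0, -1.0]]
ft_force: [0.5, -1.0, 0.4]
grip_width: 0.0735
gripper_force: 0.0
```

>>> jog_arm([
  [0,0,0,0,0,0],
  [0,0,0,0,0,0],
])

```text
time_s: 25.03
position: [0.4359, 0.1172, 0.1038]
tool_rot: [[0.981, -0.194, 0.001], [-0.194, -0.981, 0.0], [0.001, -0.0, -1.0]]
ft_force: [-0.7, 0.3, 0.2]
grip_width: 0.0735
gripper_force: 0.0
```

```bash
python3 - <<'E'
from h import *
im=env.get_image("top");P=cloud(im)
print("stack",rect(P,.042,[.523,.307],.06,.003))
im=env.get_image("wrist");P=cloud(im)
print("board",rect(P,.016,[.4355,.098],.065,.003))
plan((435.2,97.2,60,-10.8),(435.2,97.2,3.7,-10.8))
E
```

```text
stack (670, np.float64(42.2), [array([522.6, 307.1]), array([61.8, 99.1]), np.float64(89.0)])
board (8496, np.float64(16.2), [array([436.2,  96.3]), array([ 64.2, 104.6]), np.float64(78.9)])
t 25.13 at [436.8 118.8 103.5] yaw -11.0 w 0.0732 F [ 0.4  0.6 -0.7]
[435.2, 97.2, 60, -10.8] -> [0.25, 2.16, 4.35] [-0.0, -0.1, -0.2]
[435.2, 97.2, 3.7, -10.8] -> [0.24, 2.16, 9.98] [-0.0, -0.1, -0.2]
```

>>> jog_arm([
  [0.2,1.5,2,0,0,0],
  [0.2,2.2,4,0,0,0],
  [0.2,2.2,7,0,0,0],
  [0.2,2.2,8.5,0,0,0],
  [0.2,2.2,9.5,0,0,0],
  [0.2,2.2,9.9,0,0,0],
  [0.2,2.2,9.9,0,0,0],
  [0.2,2.2,9.9,0,0,0],
])

```text
time_s: 25.8
position: [0.4344, 0.0971, 0.0041]
tool_rot: [[0.982, -0.189, 0.001], [-0.189, -0.982, 0.0], [0.001, -0.0, -1.0]]
ft_force: [0.7, -0.2, -0.1]
grip_width: 0.0736
gripper_force: 0.0
```

>>> jog_arm([
  [0,0,0,0,0,0],
])

```text
time_s: 25.88
position: [0.4344, 0.0969, 0.0045]
tool_rot: [[0.982, -0.19, 0.002], [-0.19, -0.982, -0.0], [0.002, -0.0, -1.0]]
ft_force: [0.2, 0.5, -0.7]
grip_width: 0.0732
gripper_force: 0.0
```

>>> jog_arm([
  [0,0,0.07,0,0,0],
  [0,0,0.07,0,0,0],
  [0,0,0.07,0,0,0],
  [0,0,0.07,0,0,0],
  [0,0,0.07,0,0,0],
  [0,0,0.07,0,0,0],
], hand=0, newtons=25)

```text
time_s: 26.38
position: [0.4344, 0.0967, 0.0041]
tool_rot: [[0.982, -0.19, 0.002], [-0.19, -0.982, 0.0], [0.002, -0.001, -1.0]]
ft_force: [-1.1, 1.8, 5.8]
grip_width: 0.0632
gripper_force: 26.3
```

>>> jog_arm([
  [0,0,-0.3,0,0,0],
  [0,0,-1,0,0,0],
  [0,0,-3,0,0,0],
  [0,0,-6,0,0,0],
  [0,0,-9,0,0,0],
  [0,0,-12,0,0,0],
  [0,0,-12,0,0,0],
  [0,0,-12,0,0,0],
])

```text
time_s: 27.05
position: [0.4343, 0.0965, 0.1248]
tool_rot: [[0.982, -0.19, 0.004], [-0.19, -0.982, -0.0], [0.004, -0.001, -1.0]]
ft_force: [0.6, -0.4, -1.7]
grip_width: 0.0633
gripper_force: 28.0
```

```bash
python3 - <<'E'
from h import *
im=env.get_image("wrist");save(im,"w7.png",1)
P=cloud(im);o=env.observe();L=(P-np.array(o["position"]))@np.array(o["tool_rot"])*1000
f=im["frame"].astype(int);m=(f[...,2]>f[...,0]+60)&(L[...,2]<40);q=L[m];print("held z in tool",np.percentile(q[:,2],[2,50,98]).round(1),q[:,:2].min(0).round(),q[:,:2].max(0).round())
print("pile",rect(P,.016,[.4355,.098],.065,.003),rect(P,.008,[.4355,.098],.065,.003))
plan((522.9,307.5,130,-1.3),(522.9,307.5,60,-1.3))
E
```

```text
held z in tool [-14.7 -13.4 -12.2] [-49. -32.] [78. 32.]
pile 0 (1691, np.float64(8.1), [array([477.8,  86.6]), array([63.8, 22. ]), np.float64(79.1)])
t 27.10 at [433.6  96.5 123.5] yaw -11.0 w 0.0630 F [ 0.2 -0.3 -1. ]
[522.9, 307.5, 130, -1.3] -> [4.75, -22.41, -0.65] [-0.0, -0.1, -9.7]
[522.9, 307.5, 60, -1.3] -> [4.74, -22.41, 6.35] [-0.0, -0.1, -9.7]
```

>>> jog_arm([
  [0.7,-3.5,0,0,0,-1.5],
  [1.4,-7,0,0,0,-3],
  [2.1,-10.5,0,0,0,-5],
  [2.9,-14,0,0,0,-7],
  [3.6,-17.5,0,0,0,-9],
  [4.3,-21,0,0,0,-9.7],
  [4.6,-22.4,0,0,0,-9.7],
  [4.6,-22.4,2,0,0,-9.7],
])

```text
time_s: 27.77
position: [0.5233, 0.311, 0.1039]
tool_rot: [[1.0, -0.019, 0.004], [-0.019, -1.0, 0.002], [0.004, -0.002, -1.0]]
ft_force: [0.3, -0.6, 0.1]
grip_width: 0.0629
gripper_force: 28.0
```

>>> jog_arm([
  [0,0,2,0,0,0],
  [0,0,4,0,0,0],
  [0,0,5.5,0,0,0],
  [0,0,5.5,0,0,0],
  [0,0,5.5,0,0,0],
])

```text
time_s: 28.18
position: [0.5209, 0.3074, 0.0467]
tool_rot: [[1.0, -0.022, -0.003], [-0.022, -1.0, -0.001], [-0.003, 0.001, -1.0]]
ft_force: [-0.3, -0.0, -0.5]
grip_width: 0.0632
gripper_force: 28.0
```

```bash
python3 - <<'E'
from h import *
plan((522.5,307.5,38,-1.3))
E
```

```text
t 28.18 at [520.9 307.4  46.7] yaw -1.3 w 0.0632 F [-0.3 -0.  -0.5]
[522.5, 307.5, 38, -1.3] -> [0.16, -0.02, 0.87] [0.1, 0.2, 0.0]
```

>>> jog_arm([
  [0.05,0,0.5,0,0,0],
  [0.05,0,0.8,0,0,0],
  [0.05,0,1.0,0,0,0],
  [0.05,0,1.0,0,0,0],
  [0.05,0,1.0,0,0,0],
])

```text
time_s: 28.6
position: [0.5222, 0.3077, 0.0384]
tool_rot: [[1.0, -0.022, 0.0], [-0.022, -1.0, 0.0], [0.0, -0.0, -1.0]]
ft_force: [-0.7, 0.6, -0.6]
grip_width: 0.0632
gripper_force: 28.0
```

>>> jog_arm([
  [0,0,0,0,0,0],
  [0,0,0,0,0,0],
  [0,0,0,0,0,0],
  [0,0,0,0,0,0],
], hand=0.86)

```text
time_s: 28.93
position: [0.5222, 0.3077, 0.0382]
tool_rot: [[1.0, -0.022, 0.0], [-0.022, -1.0, 0.0], [0.0, -0.0, -1.0]]
ft_force: [-0.2, 0.1, -0.2]
grip_width: 0.0736
gripper_force: 0.0
```

>>> jog_arm([
  [0,0,-1,0,0,0],
  [0,0,-4,0,0,0],
  [0,0,-6,0,0,0],
  [1.8,4,-6,0,0,-1],
  [3.5,8,-6,0,0,-2],
  [5.5,12,-6,0,0,-3],
  [7.2,16,-6,0,0,-4],
  [9,19,-5,0,0,-5.4],
])

```text
time_s: 29.6
position: [0.6075, 0.1164, 0.0914]
tool_rot: [[0.997, 0.073, 0.004], [0.073, -0.997, -0.0], [0.004, 0.0, -1.0]]
ft_force: [1.0, 1.0, 0.5]
grip_width: 0.0733
gripper_force: 0.0
```

>>> jog_arm([
  [0,0,0,0,0,0],
  [0,0,0,0,0,0],
])

```text
time_s: 29.77
position: [0.607, 0.1164, 0.089]
tool_rot: [[0.998, 0.068, -0.0], [0.068, -0.998, 0.0], [-0.0, -0.0, -1.0]]
ft_force: [-0.1, -0.1, -0.1]
grip_width: 0.0736
gripper_force: 0.0
```

```bash
python3 - <<'E'
from h import *
im=env.get_image("top");P=cloud(im)
print("stack",rect(P,.050,[.523,.307],.06,.003))
print("a",rect(P,.015,[.635,-.09],.07,.005))
im=env.get_image("wrist");P=cloud(im)
print("amber",rect(P,.014,[.621,.081],.07,.004))
plan((621,81,60,4.1),(621,81,-1,4.1))
E
```

```text
stack (779, np.float64(50.3), [array([523.6, 308.2]), array([ 64.9, 102.5]), np.float64(88.6)])
a (745, np.float64(14.5), [array([635. , -90.1]), array([99.9, 60.2]), np.float64(18.8)])
amber (8635, np.float64(14.3), [array([621.5,  79.4]), array([100.2,  60.2]), np.float64(3.8)])
t 29.87 at [606.2 118.9  89.4] yaw 4.1 w 0.0736 F [-0.7  0.2 -1.1]
[621, 81, 60, 4.1] -> [1.2, 3.89, 2.94] [-0.0, -0.0, 0.0]
[621, 81, -1, 4.1] -> [1.2, 3.89, 9.04] [-0.0, -0.0, 0.0]
```

>>> jog_arm([
  [0.6,2,0,0,0,0],
  [1.15,3.85,1,0,0,0],
  [1.15,3.85,4,0,0,0],
  [1.15,3.85,6,0,0,0],
  [1.15,3.85,7.5,0,0,0],
  [1.15,3.85,8.5,0,0,0],
  [1.15,3.85,8.9,0,0,0],
  [1.15,3.85,8.9,0,0,0],
])

```text
time_s: 30.53
position: [0.6203, 0.0818, -0.0003]
tool_rot: [[0.997, 0.073, -0.001], [0.073, -0.997, 0.0], [-0.001, -0.0, -1.0]]
ft_force: [0.7, -0.4, -0.2]
grip_width: 0.0731
gripper_force: 0.0
```

>>> jog_arm([
  [0,0,0,0,0,0],
  [0,0,0,0,0,0],
])

```text
time_s: 30.7
position: [0.6212, 0.0812, 0.0011]
tool_rot: [[0.997, 0.072, 0.002], [0.072, -0.997, -0.0], [0.002, 0.0, -1.0]]
ft_force: [1.0, -0.3, 0.6]
grip_width: 0.0731
gripper_force: 0.0
```

>>> jog_arm([
  [0,0.05,0.15,0,0,0],
  [0,0.05,0.15,0,0,0],
  [0,0.05,0.15,0,0,0],
  [0,0.05,0.15,0,0,0],
  [0,0.05,0.15,0,0,0],
  [0,0.05,0.15,0,0,0],
  [0,0.05,0.15,0,0,0],
], hand=0, newtons=60)

```text
time_s: 31.28
position: [0.6212, 0.0804, -0.0004]
tool_rot: [[0.997, 0.072, 0.002], [0.072, -0.997, 0.0], [0.002, 0.0, -1.0]]
ft_force: [-1.1, 0.3, 5.6]
grip_width: 0.0584
gripper_force: 65.1
```

>>> jog_arm([
  [0,0,-0.5,0,0,0],
  [0,0,-2,0,0,0],
  [0,0,-5,0,0,0],
  [0,0,-8,0,0,0],
  [0,0,-12,0,0,0],
  [0,0,-13,0,0,0],
  [0,0,-13,0,0,0],
  [0,0,-13,0,0,0],
])

```text
time_s: 31.95
position: [0.6203, 0.0803, 0.128]
tool_rot: [[0.997, 0.072, -0.0], [0.072, -0.997, 0.0], [-0.0, -0.0, -1.0]]
ft_force: [0.9, 0.2, -2.1]
grip_width: 0.0581
gripper_force: 64.8
```

```bash
python3 - <<'E'
from h import *
im=env.get_image("wrist");save(im,"w8.png",1);P=cloud(im);o=env.observe();L=(P-np.array(o["position"]))@np.array(o["tool_rot"])*1000
m=(L[...,2]<-4)&(L[...,2]>-30)&(abs(L[...,1])<26)&(abs(L[...,0])<60);q=L[m];print("held z",len(q),np.percentile(q[:,2],[5,50,95]).round(1),q.min(0).round(),q.max(0).round())
plan((523,307.5,130,-1.3),(523,307.5,60,-1.3))
E
```

```text
held z 17076 [-16.8 -15.8 -14.7] [-47. -26. -18.] [51. 26. -4.]
t 32.00 at [619.8  80.4 126.8] yaw 4.1 w 0.0582 F [ 0.1  0.2 -1.1]
[523, 307.5, 130, -1.3] -> [-8.03, -23.35, -0.29] [-0.0, 0.2, 5.4]
[523, 307.5, 60, -1.3] -> [-8.01, -23.35, 6.71] [-0.0, 0.2, 5.4]
```

>>> jog_arm([
  [-2,-3,-0.3,0,0,1],
  [-4,-6,-0.3,0,0,2],
  [-5.5,-9.5,-0.3,0,0,3],
  [-7,-13,-0.3,0,0,4],
  [-8,-17,-0.3,0,0,5],
  [-8.1,-20.5,-0.3,0,0,5.4],
  [-8.1,-23.35,0,0,0,5.4],
  [-8.1,-23.35,3,0,0,5.4],
])

```text
time_s: 32.67
position: [0.5234, 0.3128, 0.1003]
tool_rot: [[1.0, -0.018, 0.006], [-0.018, -1.0, 0.004], [0.006, -0.004, -1.0]]
ft_force: [0.6, -0.3, -1.0]
grip_width: 0.0579
gripper_force: 64.8
```

>>> jog_arm([
  [0,0,2,0,0,0],
  [0,0,3.3,0,0,0],
  [0,0,3.5,0,0,0],
  [0,0,3.5,0,0,0],
  [0,0,3.5,0,0,0],
])

```text
time_s: 33.08
position: [0.5232, 0.3073, 0.0632]
tool_rot: [[1.0, -0.023, -0.001], [-0.023, -1.0, -0.0], [-0.001, 0.0, -1.0]]
ft_force: [0.4, 0.1, -0.8]
grip_width: 0.0583
gripper_force: 64.8
```

```bash
python3 - <<'E'
from h import *
plan((522.5,307.5,49.5,-1.3))
E
```

```text
t 33.08 at [523.2 307.3  63.2] yaw -1.3 w 0.0583 F [ 0.4  0.1 -0.8]
[522.5, 307.5, 49.5, -1.3] -> [-0.07, -0.02, 1.37] [0.0, 0.0, 0.0]
```

>>> jog_arm([
  [-0.1,0,0.6,0,0,0],
  [-0.1,0,1.1,0,0,0],
  [-0.1,0,1.4,0,0,0],
  [-0.1,0,1.4,0,0,0],
  [-0.1,0,1.4,0,0,0],
])

```text
time_s: 33.5
position: [0.5221, 0.3074, 0.0496]
tool_rot: [[1.0, -0.022, 0.0], [-0.022, -1.0, 0.0], [0.0, -0.0, -1.0]]
ft_force: [-1.1, -0.1, 1.9]
grip_width: 0.058
gripper_force: 65.2
```

>>> jog_arm([
  [0,0,0,0,0,0],
  [0,0,0,0,0,0],
  [0,0,0,0,0,0],
  [0,0,0,0,0,0],
], hand=0.86)

```text
time_s: 33.83
position: [0.5222, 0.3075, 0.0493]
tool_rot: [[1.0, -0.022, 0.0], [-0.022, -1.0, 0.0], [0.0, -0.0, -1.0]]
ft_force: [0.3, -0.6, 0.0]
grip_width: 0.0735
gripper_force: 0.0
```

>>> jog_arm([
  [0,0,-1,0,0,0],
  [0,0,-4,0,0,0],
  [0,0,-5.5,0,0,0],
  [-1.5,4,-5.5,0,0,2],
  [-3,8,-5.5,0,0,4],
  [-5,12,-5.5,0,0,7],
  [-7,16,-5.5,0,0,9.5],
  [-8.3,19,-5.5,0,0,9.5],
])

```text
time_s: 34.5
position: [0.4336, 0.1181, 0.1051]
tool_rot: [[0.982, -0.189, 0.001], [-0.189, -0.982, -0.0], [0.001, -0.0, -1.0]]
ft_force: [1.8, -0.6, -0.0]
grip_width: 0.0734
gripper_force: 0.0
```

>>> jog_arm([
  [0,0,0,0,0,0],
  [0,0,0,0,0,0],
])

```text
time_s: 34.67
position: [0.4348, 0.1181, 0.1053]
tool_rot: [[0.982, -0.19, 0.001], [-0.19, -0.982, 0.0], [0.001, -0.0, -1.0]]
ft_force: [0.0, -0.0, 0.5]
grip_width: 0.0738
gripper_force: 0.0
```

```bash
python3 - <<'E'
from h import *
im=env.get_image("top");P=cloud(im)
print("stack",rect(P,.064,[.523,.307],.06,.003))
print("a",rect(P,.015,[.635,-.09],.07,.005))
im=env.get_image("wrist");P=cloud(im)
print("board",rect(P,.008,[.4355,.098],.065,.003))
plan((435.2,97.2,60,-10.8),(435.2,97.2,-2,-10.8))
E
```

```text
stack (714, np.float64(64.4), [array([521.4, 308.2]), array([60.2, 99.7]), np.float64(89.7)])
a (755, np.float64(14.4), [array([635.2, -90.2]), array([99.9, 60.3]), np.float64(19.3)])
board (7940, np.float64(8.2), [array([437.8,  94.2]), array([ 64.2, 103.5]), np.float64(79.2)])
t 34.77 at [435.7 119.7 105. ] yaw -10.8 w 0.0735 F [ 0.6  0.5 -0.4]
[435.2, 97.2, 60, -10.8] -> [0.37, 2.22, 4.5] [-0.0, -0.1, 0.0]
[435.2, 97.2, -2, -10.8] -> [0.36, 2.23, 10.7] [-0.0, -0.1, 0.0]
```

>>> jog_arm([
  [0.3,1.5,2,0,0,0],
  [0.55,2.3,4,0,0,0],
  [0.55,2.3,7,0,0,0],
  [0.55,2.3,8.5,0,0,0],
  [0.55,2.3,9.7,0,0,0],
  [0.55,2.3,10.4,0,0,0],
  [0.55,2.3,10.6,0,0,0],
  [0.55,2.3,10.6,0,0,0],
])

```text
time_s: 35.43
position: [0.4363, 0.0964, -0.0018]
tool_rot: [[0.983, -0.186, -0.0], [-0.186, -0.983, 0.0], [-0.0, -0.0, -1.0]]
ft_force: [0.1, 0.1, 0.5]
grip_width: 0.0735
gripper_force: 0.0
```

>>> jog_arm([
  [0,0,0,0,0,0],
])

```text
time_s: 35.52
position: [0.4365, 0.0961, -0.0011]
tool_rot: [[0.982, -0.186, 0.001], [-0.186, -0.982, -0.0], [0.001, -0.0, -1.0]]
ft_force: [0.1, 0.8, 0.4]
grip_width: 0.0734
gripper_force: 0.0
```

>>> jog_arm([
  [0,0,0.25,0,0,0],
  [0,0,0.25,0,0,0],
  [0,0,0.25,0,0,0],
  [0,0,0.25,0,0,0],
  [0,0,0.25,0,0,0],
  [0,0,0.25,0,0,0],
], hand=0, newtons=25)

```text
time_s: 36.02
position: [0.4368, 0.096, -0.0034]
tool_rot: [[0.982, -0.187, 0.002], [-0.187, -0.982, 0.0], [0.002, -0.001, -1.0]]
ft_force: [0.5, 2.8, 6.3]
grip_width: 0.063
gripper_force: 27.1
```

>>> jog_arm([
  [0,0,-0.3,0,0,0],
  [0,0,-1,0,0,0],
  [0,0,-3,0,0,0],
  [0,0,-6,0,0,0],
  [0,0,-9,0,0,0],
  [0,0,-12,0,0,0],
  [0,0,-13,0,0,0],
  [0,0,-13,0,0,0],
])

```text
time_s: 36.68
position: [0.4369, 0.0957, 0.1287]
tool_rot: [[0.982, -0.187, 0.006], [-0.187, -0.982, -0.0], [0.006, -0.001, -1.0]]
ft_force: [-0.3, 0.9, -0.6]
grip_width: 0.0632
gripper_force: 27.9
```

```bash
python3 - <<'E'
from h import *
im=env.get_image("wrist");save(im,"w9.png",1)
P=cloud(im);o=env.observe();L=(P-np.array(o["position"]))@np.array(o["tool_rot"])*1000
f=im["frame"].astype(int);m=(f[...,2]>f[...,0]+60)&(L[...,2]<40);q=L[m];print("held z in tool",np.percentile(q[:,2],[2,50,98]).round(1),q[:,:2].min(0).round(),q[:,:2].max(0).round())
plan((522.9,307.5,130,-1.3),(522.9,307.5,80,-1.3))
E
```

```text
held z in tool [-14.6 -13.3 -12.2] [-50. -32.] [78. 31.]
t 36.73 at [436.2  95.7 126.9] yaw -10.8 w 0.0630 F [-0.7  0.6 -0.8]
[522.9, 307.5, 130, -1.3] -> [4.56, -22.43, -0.29] [-0.0, -0.1, -9.5]
[522.9, 307.5, 80, -1.3] -> [4.55, -22.43, 4.71] [-0.0, -0.1, -9.5]
```

>>> jog_arm([
  [0.7,-3.5,0,0,0,-1.5],
  [1.4,-7,0,0,0,-3],
  [2.1,-10.5,0,0,0,-5],
  [2.9,-14,0,0,0,-7],
  [3.6,-17.5,0,0,0,-9],
  [4.3,-21,0,0,0,-9.5],
  [4.45,-22.4,0,0,0,-9.5],
  [4.45,-22.4,2,0,0,-9.5],
])

```text
time_s: 37.4
position: [0.523, 0.3108, 0.1065]
tool_rot: [[1.0, -0.019, 0.004], [-0.019, -1.0, 0.002], [0.004, -0.002, -1.0]]
ft_force: [0.7, -0.5, -1.4]
grip_width: 0.0631
gripper_force: 27.9
```

>>> jog_arm([
  [0,0,2,0,0,0],
  [0,0,3.6,0,0,0],
  [0,0,3.6,0,0,0],
  [0,0,3.6,0,0,0],
  [0,0,3.6,0,0,0],
])

```text
time_s: 37.82
position: [0.5218, 0.3074, 0.0701]
tool_rot: [[1.0, -0.022, 0.0], [-0.022, -1.0, -0.0], [0.0, 0.0, -1.0]]
ft_force: [0.2, 0.2, 0.4]
grip_width: 0.063
gripper_force: 27.9
```

```bash
python3 - <<'E'
from h import *
plan((522.5,307.5,60.3,-1.3))
E
```

```text
t 37.82 at [521.8 307.4  70.1] yaw -1.3 w 0.0630 F [0.2 0.2 0.4]
[522.5, 307.5, 60.3, -1.3] -> [0.07, -0.01, 0.98] [0.0, -0.0, 0.0]
```

>>> jog_arm([
  [0,0,0.6,0,0,0],
  [0,0,0.9,0,0,0],
  [0,0,0.98,0,0,0],
  [0,0,0.98,0,0,0],
  [0,0,0.98,0,0,0],
])

```text
time_s: 38.23
position: [0.5217, 0.3075, 0.0607]
tool_rot: [[1.0, -0.022, 0.001], [-0.022, -1.0, 0.0], [0.001, -0.0, -1.0]]
ft_force: [-1.9, -1.6, 5.1]
grip_width: 0.063
gripper_force: 28.3
```

>>> jog_arm([
  [0,0,0,0,0,0],
  [0,0,0,0,0,0],
  [0,0,0,0,0,0],
  [0,0,0,0,0,0],
], hand=0.86)

```text
time_s: 38.57
position: [0.5215, 0.3075, 0.0599]
tool_rot: [[1.0, -0.022, -0.0], [-0.022, -1.0, -0.0], [-0.0, 0.0, -1.0]]
ft_force: [-0.3, -0.1, -0.5]
grip_width: 0.0736
gripper_force: 0.0
```

>>> jog_arm([
  [0,0,-1,0,0,0],
  [0,0,-3.5,0,0,0],
  [0,0,-6,0,0,0],
  [1,4,-6,0,0,-2],
  [2,8,-6,0,0,-5],
  [3.5,12,-6,0,0,-8],
  [5,16,-6,0,0,-11],
  [6.5,20,-6,0,0,-14],
])

```text
time_s: 39.23
position: [0.5815, 0.1072, 0.121]
tool_rot: [[0.975, 0.223, 0.001], [0.223, -0.975, 0.0], [0.001, 0.0, -1.0]]
ft_force: [0.8, 0.2, 0.3]
grip_width: 0.0736
gripper_force: 0.0
```

>>> jog_arm([
  [0,0,0,0,0,0],
  [0,0,0,0,0,0],
])

```text
time_s: 39.4
position: [0.5818, 0.107, 0.1206]
tool_rot: [[0.976, 0.217, 0.001], [0.217, -0.976, 0.0], [0.001, 0.0, -1.0]]
ft_force: [-0.0, 0.7, 0.5]
grip_width: 0.0731
gripper_force: 0.0
```

```bash
python3 - <<'E'
from h import *
im=env.get_image("top");P=cloud(im)
print("stack",rect(P,.072,[.523,.307],.06,.003))
print("a",rect(P,.015,[.635,-.09],.07,.005))
plan((635,-90.3,80,19.1))
E
```

```text
stack (786, np.float64(72.3), [array([522.7, 308.5]), array([ 65.3, 102.5]), np.float64(89.0)])
a (731, np.float64(14.6), [array([635. , -90.3]), array([99.8, 60.1]), np.float64(19.1)])
t 39.45 at [581.2 108.6 120.5] yaw 12.6 w 0.0738 F [ 0.1 -0.1 -0.2]
[635, -90.3, 80, 19.1] -> [0.91, 20.58, 4.05] [-0.0, -0.0, -6.5]
```

>>> jog_arm([
  [0.2,4,0,0,0,-2],
  [0.4,8,0,0,0,-4],
  [0.6,12,0,0,0,-6.5],
  [0.8,16,1,0,0,-6.5],
  [0.9,20.5,3,0,0,-6.5],
  [0.9,20.5,6,0,0,-6.5],
  [0.9,20.5,8,0,0,-6.5],
  [0.9,20.5,8,0,0,-6.5],
])

```text
time_s: 40.12
position: [0.6329, -0.0875, 0.0359]
tool_rot: [[0.944, 0.329, -0.008], [0.329, -0.944, 0.003], [-0.006, -0.005, -1.0]]
ft_force: [-0.6, 0.4, -0.7]
grip_width: 0.0734
gripper_force: 0.0
```

>>> jog_arm([
  [0,0,0,0,0,0],
  [0,0,0,0,0,0],
  [0,0,0,0,0,0],
])

```text
time_s: 40.37
position: [0.6359, -0.088, 0.0422]
tool_rot: [[0.944, 0.331, 0.003], [0.331, -0.944, -0.001], [0.003, 0.002, -1.0]]
ft_force: [-0.0, 0.2, 0.9]
grip_width: 0.0737
gripper_force: 0.0
```

```bash
python3 - <<'E'
from h import *
im=env.get_image("wrist");P=cloud(im)
print("a",rect(P,.014,[.635,-.09],.065,.004))
plan((635,-91,-1,19))
E
```

```text
a (12339, np.float64(14.3), [array([635.7, -92. ]), array([99.9, 60.2]), np.float64(19.2)])
t 40.42 at [635.8 -88.2  42. ] yaw 19.3 w 0.0735 F [-0.6 -0.4 -0.6]
[635, -91, -1, 19] -> [-0.18, 0.23, 4.3] [0.1, -0.1, 0.3]
```

>>> jog_arm([
  [-0.15,0.25,2,0,0,0],
  [-0.15,0.25,3.5,0,0,0],
  [-0.15,0.25,4.2,0,0,0],
  [-0.15,0.25,4.2,0,0,0],
  [-0.15,0.25,4.2,0,0,0],
])

```text
time_s: 40.83
position: [0.6348, -0.0916, -0.0011]
tool_rot: [[0.944, 0.33, 0.001], [0.33, -0.944, -0.0], [0.001, 0.001, -1.0]]
ft_force: [-0.1, -0.4, 0.6]
grip_width: 0.0732
gripper_force: 0.0
```

>>> jog_arm([
  [0,0,0,0,0,0],
  [0,0,0,0,0,0],
  [0,0,0,0,0,0],
  [0,0,0,0,0,0],
  [0,0,0,0,0,0],
  [0,0,0,0,0,0],
], hand=0, newtons=60)

```text
time_s: 41.33
position: [0.6352, -0.0919, -0.0001]
tool_rot: [[0.944, 0.329, 0.003], [0.329, -0.944, -0.001], [0.002, 0.002, -1.0]]
ft_force: [-0.7, 0.8, 6.0]
grip_width: 0.0582
gripper_force: 65.3
```

>>> jog_arm([
  [0,0,-0.5,0,0,0],
  [0,0,-2,0,0,0],
  [0,0,-5,0,0,0],
  [0,0,-8,0,0,0],
  [0,0,-12,0,0,0],
  [0,0,-14,0,0,0],
  [0,0,-14,0,0,0],
  [0,0,-14,0,0,0],
])

```text
time_s: 42.0
position: [0.6344, -0.0918, 0.139]
tool_rot: [[0.944, 0.329, 0.002], [0.329, -0.944, -0.001], [0.001, 0.001, -1.0]]
ft_force: [-0.5, 0.1, -3.0]
grip_width: 0.0584
gripper_force: 65.1
```

```bash
python3 - <<'E'
from h import *
im=env.get_image("wrist");save(im,"w10.png",1);P=cloud(im);o=env.observe();L=(P-np.array(o["position"]))@np.array(o["tool_rot"])*1000
m=(L[...,2]<-4)&(L[...,2]>-30)&(abs(L[...,1])<26)&(abs(L[...,0])<60);q=L[m];print("held z",len(q),np.percentile(q[:,2],[5,50,95]).round(1),q.min(0).round(),q.max(0).round())
plan((523,307.5,130,-1.3),(523,307.5,40,-1.3))
E
```

```text
held z 17123 [-17.1 -16.1 -15. ] [-48. -26. -19.] [51. 26. -4.]
t 42.05 at [633.8 -91.6 137.3] yaw 19.2 w 0.0586 F [-0.4 -0.6 -2. ]
[523, 307.5, 130, -1.3] -> [2.68, -41.33, 0.76] [-0.0, 0.1, 20.5]
[523, 307.5, 40, -1.3] -> [2.69, -41.32, 9.76] [-0.0, 0.1, 20.5]
```

>>> jog_arm([
  [0,-3.3,0,0,0,2],
  [0,-6.6,0,0,0,4],
  [0.2,-10,0,0,0,6],
  [0.4,-13.5,0,0,0,9],
  [0.7,-17,0,0,0,12],
  [1.1,-20.5,0,0,0,15],
  [1.5,-24,0,0,0,18],
  [2,-28,0,0,0,20.5],
])

```text
time_s: 42.72
position: [0.5597, 0.1801, 0.136]
tool_rot: [[1.0, -0.026, -0.004], [-0.026, -1.0, -0.001], [-0.004, 0.001, -1.0]]
ft_force: [1.1, 0.2, -1.9]
grip_width: 0.0584
gripper_force: 65.1
```

>>> jog_arm([
  [0,0,0,0,0,0],
  [0,0,0,0,0,0],
  [0,0,0,0,0,0],
])

```text
time_s: 42.97
position: [0.5605, 0.179, 0.1365]
tool_rot: [[1.0, -0.022, -0.003], [-0.022, -1.0, -0.001], [-0.003, 0.001, -1.0]]
ft_force: [-0.3, -0.5, -1.4]
grip_width: 0.0583
gripper_force: 65.2
```

```bash
python3 - <<'E'
from h import *
plan((522,307.5,80,-1.3))
E
```

```text
t 42.97 at [560.5 179.  136.5] yaw -1.2 w 0.0583 F [-0.3 -0.5 -1.4]
[522, 307.5, 80, -1.3] -> [-4.12, -12.77, 5.66] [0.0, 0.2, 0.1]
```

>>> jog_arm([
  [-1.5,-3.5,0,0,0,0],
  [-3,-7,0,0,0,0],
  [-4.1,-10.5,0,0,0,0],
  [-4.1,-12.8,0.5,0,0,0],
  [-4.1,-12.8,3,0,0,0],
  [-4.1,-12.8,5,0,0,0],
  [-4.1,-12.8,5.4,0,0,0],
  [-4.1,-12.8,5.4,0,0,0],
])

```text
time_s: 43.63
position: [0.5228, 0.3067, 0.0824]
tool_rot: [[1.0, -0.024, -0.004], [-0.024, -1.0, -0.001], [-0.004, 0.002, -1.0]]
ft_force: [0.7, 0.4, -3.1]
grip_width: 0.058
gripper_force: 65.3
```

>>> jog_arm([
  [0,0,0,0,0,0],
  [0,0,0,0,0,0],
  [0,0,0,0,0,0],
])

```text
time_s: 43.88
position: [0.5237, 0.3078, 0.0853]
tool_rot: [[1.0, -0.023, 0.002], [-0.023, -1.0, 0.001], [0.002, -0.001, -1.0]]
ft_force: [-0.1, 0.1, -1.4]
grip_width: 0.0585
gripper_force: 65.3
```

```bash
python3 - <<'E'
from h import *
plan((522,307.5,72,-1.3))
E
```

```text
t 43.88 at [523.7 307.8  85.3] yaw -1.3 w 0.0585 F [-0.1  0.1 -1.4]
[522, 307.5, 72, -1.3] -> [-0.17, 0.04, 1.33] [-0.0, -0.1, -0.0]
```

>>> jog_arm([
  [-0.15,0,0.6,0,0,0],
  [-0.15,0,1,0,0,0],
  [-0.15,0,1.3,0,0,0],
  [-0.15,0,1.35,0,0,0],
  [-0.15,0,1.35,0,0,0],
  [-0.15,0,1.35,0,0,0],
])

```text
time_s: 44.38
position: [0.5212, 0.308, 0.0718]
tool_rot: [[1.0, -0.022, 0.0], [-0.022, -1.0, -0.0], [0.0, 0.0, -1.0]]
ft_force: [-4.0, -2.7, 10.8]
grip_width: 0.0585
gripper_force: 66.8
```

>>> jog_arm([
  [0,0,0,0,0,0],
  [0,0,0,0,0,0],
  [0,0,0,0,0,0],
  [0,0,0,0,0,0],
], hand=0.86)

```text
time_s: 44.72
position: [0.5215, 0.3081, 0.0703]
tool_rot: [[1.0, -0.022, -0.0], [-0.022, -1.0, -0.0], [-0.0, 0.0, -1.0]]
ft_force: [-0.1, 0.2, 0.4]
grip_width: 0.0736
gripper_force: 0.0
```

>>> jog_arm([
  [0,0,-1,0,0,0],
  [0,0,-3.5,0,0,0],
  [0,0,-7,0,0,0],
  [-2,4,-8,0,0,0],
  [-4,8,-8,0,0,0],
  [-6,12,-8,0,0,0],
  [-7,16,-8,0,0,0],
  [-7,18,-8,0,0,0],
])

```text
time_s: 45.38
position: [0.4453, 0.1279, 0.1514]
tool_rot: [[1.0, -0.022, -0.0], [-0.022, -1.0, -0.0], [-0.0, 0.0, -1.0]]
ft_force: [0.8, 0.5, -0.3]
grip_width: 0.0734
gripper_force: 0.0
```

>>> jog_arm([
  [0,0,0,0,0,0],
  [0,0,0,0,0,0],
  [0,0,0,0,0,0],
])

```text
time_s: 45.63
position: [0.4479, 0.1301, 0.1511]
tool_rot: [[1.0, -0.023, 0.001], [-0.023, -1.0, 0.0], [0.001, -0.0, -1.0]]
ft_force: [0.5, 0.2, -0.6]
grip_width: 0.0733
gripper_force: 0.0
```

```bash
python3 - <<'E'
from h import *
im=env.get_image("top");P=cloud(im)
print("stack",rect(P,.086,[.523,.307],.065,.004));print("logger",rect(P,.064,[.525,.414],.05))
cv2.imwrite("pics/top9.png",cv2.resize(im["frame"][80:300,60:380,::-1],None,fx=2.4,fy=2.4))
im=env.get_image("scene");cv2.imwrite("pics/s9.png",cv2.resize(im["frame"][:,:,::-1],None,fx=1.5,fy=1.5))
E
```

```text
stack (836, np.float64(86.4), [array([521.6, 309.4]), array([61.3, 98.5]), np.float64(89.2)])
logger (178, np.float64(64.3), [array([524.7, 415.6]), array([28.8, 45.2]), np.float64(0.2)])
```

View pics/top9.png

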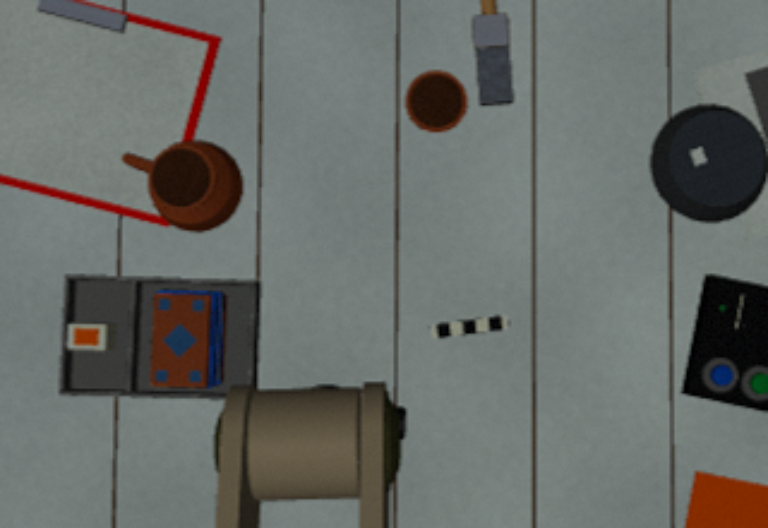

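View pics/s9.png

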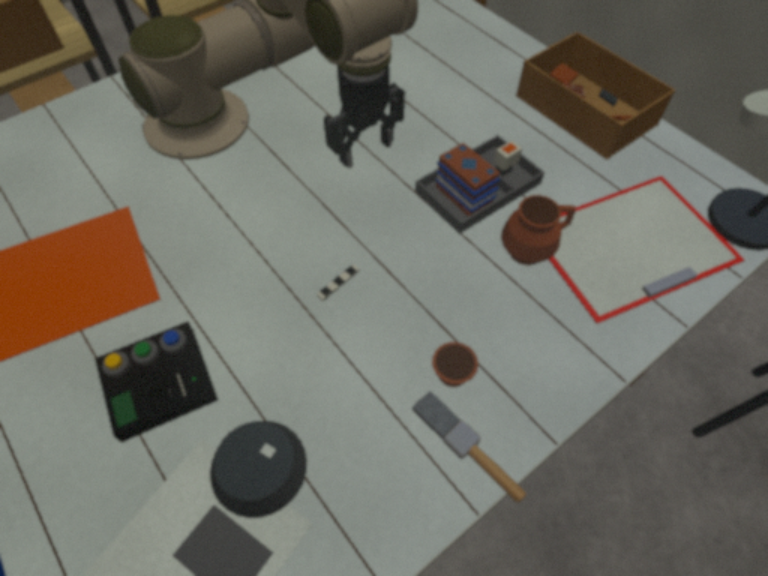

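Both pictures show a square stack in the big bay (top view (180,340), scene (470,175)) and the logger standing in the small bay. The jug, dish and cup have not moved and the gripper is clear, so I am handing in.

```bash
python3 -c "
from rig import env
print(env.close_job())"
```

```text
the job is handed in; nothing more can be done
None
```

I pressed the yellow, blue and green keys in order, stood the logger in the small bay, stacked all three tiles on the base tile with a board under each, and handed the job in; the verdict was not shown.

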